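Clamp a freshly glued charger body in the bench fixture

ROBOT

A 7-joint arm with a two-finger parallel gripper is mounted at the origin on the work surface. World frame = base frame: x ahead of the robot, y to its left, z up, the work surface at z = 0. Lengths are in m, angles in degrees, forces in N, time in s.
With the tool pointing down it reaches from about 0.425 to 0.875 m from the base axis. Payload 4.7 kg.
Tool frame: the origin (TCP) lies between the finger pads; the fingertips stand env.tip_reach ahead of it and the grasp point (between the pads) lies 2 mm behind it (env.tip_reach is the distance from the TCP to the fingertips, in m); z points along the fingers, y is the line along which they close (so a half turn about z gives the same grasp; the last joint's range is limited). The gripper opens to 87 mm and grips with 3 to 60 N. Pads are 19 mm wide; open, the fingers measure 117 mm over their backs; the gripper's body (75 mm by 190 mm) begins 51 mm behind the grasp point.
Start: joints at [-62.79, 18.392, -4.016, 83.108, 1.295, 78.541, -3.26], TCP at [0.289, 0.582, 0.24] pointing down, gripper open.
Joint ranges: [-163.93, 163.93], [-17.29, 119.83], [-79.2, 71.16], [3.27, 140.29], [-89.18, 269.18], [5.43, 117.66], [-154.24, 154.24]. Speed limits (degrees/s): [147.25, 147.25, 180, 180, 180, 180, 180].

INTERFACE

Orientations are given as [roll, pitch, yaw] about the fixed x, y, z axes, in that order (R = Rz(yaw) Ry(pitch) Rx(roll)).
In Python, from cell import env gives the robot as it stands.
- The arm moves only by the shell command python3 steer.py 'ROWS' [FORCE]. ROWS is rows parted by semicolons, their numbers by spaces, 1 to 8 of them, each of 5 numbers: dx, dy, dz in m, then a turn about the tool's z in degrees, then the finger opening in m; each row is the pose to reach, as a shift and turn from the pose commanded when the command began, along the tool's axes at that moment; what a row does not reach only later rows make up. A row lasts 1/12 s, in which the tool goes at most 0.0417 m and 7.16 degrees, less where a joint would pass 70% of its speed; a pose out of reach is approached as far as the arm can. The fingers move at their own pace and stop on an object; FORCE is the grip in N (left out, the last holds). Time passes only in rows, so rows that do not move let the fingers close. It prints the time, the measured TCP pose, the force, the opening and the grip force at its end.
- env.get_obs(): the state, without advancing time (a new reading comes with each control period).
- env.read_camera(name): name is "scene" or "side" or "wrist"; returns a dict with "color" (384x512x3 uint8, blue, green, red), "fx", "fy", "cx", "cy" (pixels), "world_from_camera" (4x4, takes a point from camera to world coordinates). Camera axes: x right, y down, z forward; pixel columns grow to the right and rows downward; lengths in m; the calibration is good to about 2 mm. A picture is of the moment at which its call begins. There is no depth.
- env.sign_off(): hands the job in; it is judged then, once.
The state is a dict: "time_s": time; "qpos": joint angles; "joint_velocities": joint speeds; "effort": joint torques, N m; "tool_pos": TCP position; "tool_rot": TCP orientation; "force": force on the tool from outside, world axes, zero at the start; "wrist_torque": the same for the moment, N m; "grip_width": finger opening in m; "grasp_force": force on a finger pad.
Only numpy, scipy, OpenCV 4.12 (cv2) and the standard library are available. Lean on these libraries where they do the work, as an engineer would, in place of code of your own. Each camera call takes 0.05 s, during which the arm holds its last target. There are 200 camera calls.

TASK

Set the small glued charger body (the small white block with a thin seam round its middle) fully down into the nest of the gluing fixture and let go of it. Then pump the clamp's trigger, working the clamp by its trigger only and never pushing the jaw, until the rubber pad presses the charger and its spring is pushed about halfway in - never almost all the way, that would crack the seam. Finish while still holding the trigger squeezed at that pressure, and leave the other things on the bench where they are.

Things in the scene. Friction and masses are not known exactly. Their poses are not given: they have to be found in the camera images.
- charger: White plastic charger body, a block 44 (its x) x 38 (its y) x 34 mm high, about 60 to 130 g, a thin grey glue seam round its middle across x. Origin: centre of its underside; z up. It may go in the nest either way round (half turn).
- fixture: Aluminium gluing fixture, fixed to the bench; base plate 14 mm thick, x -55 to 235 mm, up to 110 mm wide. Origin: underside, below the nest's centre. Its x axis runs from nest to clamp, z up. Steel anvil at x -45 to -23 mm, top at 40 mm height. Black clamp housing at x 112 to 190 mm, 40 mm wide, top at 86 mm; from it rise the trigger (nearer the nest) and, behind it, the fixed handle.
- nest (a point): Centre of the floor of the nest, 6 mm above the bench: a rectangular recess 46.5 mm (fixture x) by 40.5 mm (fixture y), 8 mm deep below the base plate's top face. Axes as the fixture's. The charger fits with its x along the fixture's x.
- jaw: Steel jaw (30 mm wide, top at 40 mm height) on a bar sliding along fixture x. Origin: centre of its front face, axes as the fixture's. A full trigger squeeze moves it about 9 mm to the nest. Trigger let go: it stays put by friction (2.5 N) only; a pressed spring backs it up until 1 mm of spring is left, so pressure lasts only while squeezing. Pad starts 18 to 42 mm from the nested charger.
- pad: Rubber pad 26 wide, 18 high, 6 mm thick, in front of the jaw on a spring of 2 N per mm, no preload. Origin: centre of its front face (towards the nest), 27 mm above the bench; axes as the fixture's. Its origin is 16 mm ahead of the jaw's origin (along fixture -x) when free, 11 mm when half pressed (10 N), 6 mm when fully pressed (20 N).
- trigger: Black clamp trigger: a lever with a cross roller. Origin on its pivot, 80 mm above the bench. Squeezed towards the fixed handle it swings 0.32 rad about fixture y; a light spring (2 to 4 N at the roller) returns it. The jaw moves 0.6 mm per 1 mm of the roller; pressing the pad's spring half in takes about 11 N at the roller.
- roller (a point): Centre of the trigger's roller (14 mm diameter, 26 mm long along fixture y); at rest 129 mm above the bench, 132 mm from the fixture's origin along x. It moves 16 mm along fixture +x, nearly level, over a full squeeze. Push on its nest side. Above 90 mm height trigger and handle stand clear of the housing.
- handle_top (a point): Centre of the top of the fixed handle, 156 mm above the bench, x 168 mm in the fixture: an upright post 18 mm thick along fixture x, 26 mm wide. From its far face to the roller's nest side is 52 mm at rest, 36 mm fully squeezed.
- adapter: Bystander: larger white power adapter, 64 x 58 x 28 mm, origin at the centre of its underside.
- puck: Bystander: white round charging puck, 60 mm diameter, 12 mm high, origin at the centre of its underside.
- phone: Bystander: opened phone lying face down, 160 x 76 x 9 mm, origin at the centre of its underside.
- driver: Bystander: screwdriver lying on the bench, about 200 mm long.
- jar: Bystander: small jar, 48 mm diameter, 55 mm high, origin at the centre of its underside.

How it is judged:
By the outcome, as a careful person would: the job done as asked, in the order asked, and still so for the second after the job is handed in, while the arm keeps its last pose, push and grip.
It also fails if it takes over 64 s, if anything falls off the work surface, if the arm or the gripper's body presses on something with over 40 N, if the wrist force passes 120 N, or if a joint passes its speed limit or range.

## Working session

There is one attempt and no reset: what is moved stays moved. The work goes in short steps, Python scripts to look and compute and a shell command to move; the robot and the scene stay as the last step left them, time stands still between calls to the robot, and variables do not carry over. Pictures are saved under pics/ and viewed, at most 10 in all, crops included, and the job is handed in when it is done.

```bash
ls; mkdir -p pics; cat > h.py <<'E'
import numpy as np, cv2
from cell import env
def snap(n,f,crop=None,s=1):
    c=env.read_camera(n); np.savez('pics/'+f+'.npz',T=c['world_from_camera'],k=[c['fx'],c['fy'],c['cx'],c['cy']])
    im=c['color']; cv2.imwrite('pics/'+f+'_raw.png',im); return im
def ray(f,u,v):
    d=np.load('pics/'+f+'.npz'); fx,fy,cx,cy=d['k']; T=d['T']
    r=T[:3,:3]@np.array([(u-cx)/fx,(v-cy)/fy,1]); return T[:3,3],r/np.linalg.norm(r)
def onz(f,u,v,z):
    o,r=ray(f,u,v); return o+r*(z-o[2])/r[2]
def tri(*a):
    A=0;b=0
    for f,u,v in a:
        o,r=ray(f,u,v); P=np.eye(3)-np.outer(r,r); A=A+P;b=b+P@o
    x=np.linalg.solve(A,b)
    return x,[np.linalg.norm((np.eye(3)-np.outer(ray(*q)[1],ray(*q)[1]))@(x-ray(*q)[0])) for q in a]
def proj(f,p):
    d=np.load('pics/'+f+'.npz'); fx,fy,cx,cy=d['k']; q=np.linalg.inv(d['T'])@np.append(p,1); return fx*q[0]/q[2]+cx,fy*q[1]/q[2]+cy
E
python3 - <<'E'
from h import *
a=snap('scene','s0');b=snap('side','d0');w=snap('wrist','w0')
cv2.imwrite('pics/a.png',np.vstack([np.hstack([a,b])]).__getitem__(slice(None)) if 0 else cv2.resize(np.hstack([a,b]),(800,300)))
cv2.imwrite('pics/s0.png',cv2.resize(a,(800,600)));cv2.imwrite('pics/d0.png',cv2.resize(b,(800,600)))
for f in('s0','d0','w0'):
    d=np.load('pics/'+f+'.npz');print(d['k'],d['T'].round(3))
o=env.get_obs();print(env.tip_reach,o)
E
```

```text
cell.py
pics
steer.py
[468.89818319 468.89818319 253.73176673 192.31103442] [[-0.328  0.628 -0.705  1.53 ]
 [ 0.945  0.233 -0.231  0.334]
 [ 0.02  -0.742 -0.67   1.115]
 [ 0.     0.     0.     1.   ]]
[473.12937105 473.12937105 260.41926468 191.54047662] [[ 0.743 -0.418  0.522 -0.139]
 [-0.669 -0.476  0.571 -0.685]
 [ 0.009 -0.774 -0.633  0.855]
 [ 0.     0.     0.     1.   ]]
[267.15403752 267.15403752 253.24803396 194.02577295] [[ 0.444  0.858  0.259  0.219]
 [ 0.896 -0.425 -0.131  0.617]
 [-0.002  0.29  -0.957  0.384]
 [ 0.     0.     0.     1.   ]]
0.017 {'time_s': 0.15, 'qpos': array([-62.78933689,  18.4288248 ,  -4.0148707 ,  83.15820195,
         1.29679151,  78.54214121,  -3.2601011 ]), 'joint_velocities': array([ 0.11158859, -0.08963702,  0.0146518 , -0.21995313,  0.03993932,
        0.0122843 , -0.00759309]), 'effort': array([-1.07929684e-04, -4.91795897e+01, -4.04677978e-01, -3.12876821e+01,
       -6.39538025e-02,  4.04904597e-02,  1.11071035e-04]), 'tool_pos': array([0.28892295, 0.58181601, 0.23872375]), 'tool_rot': array([-1.79916147e+02,  7.07240046e-03,  1.53598350e+02]), 'force': array([-0.06426548, -0.494373  ,  0.79258047]), 'wrist_torque': array([ 0.04063934, -0.06650509, -0.00457256]), 'grasp_force': 0.0, 'grip_width': 0.08716997830510743}
```

View pics/s0.png

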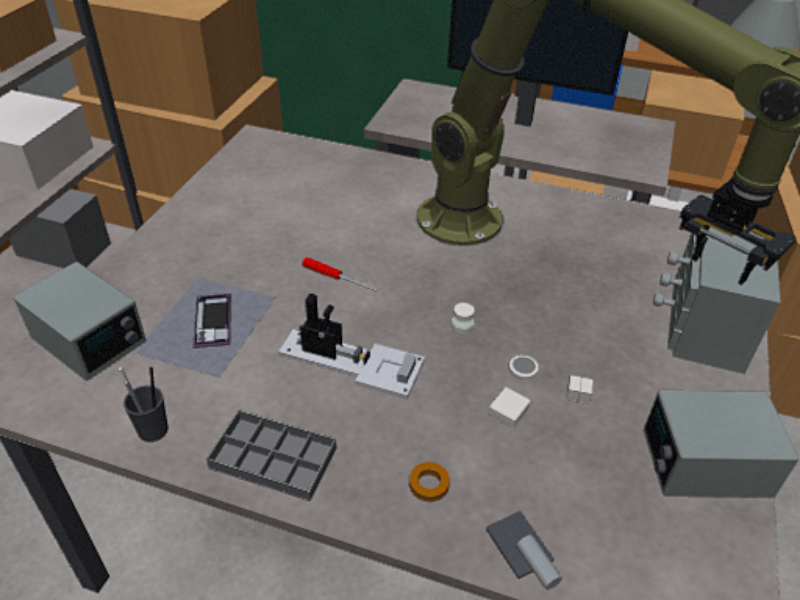

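View pics/d0.png

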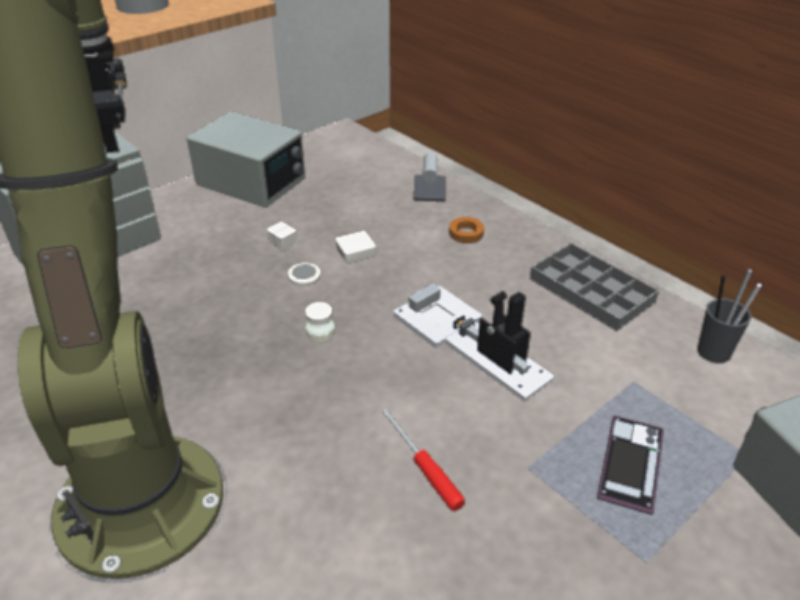

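The scene shows the charger at (580,388) of the 800-wide picture and the fixture at (280–425, 330–390), with the nest and anvil on the right. The side view shows the charger at (281,235) and the nest at about (435,305). Next I'll enlarge both.

```bash
python3 - <<'E'
from h import *
s=cv2.imread('pics/s0_raw.png');d=cv2.imread('pics/d0_raw.png')
def c(im,x,y,w,h,k): return cv2.resize(im[y:y+h,x:x+w],None,fx=k,fy=k,interpolation=cv2.INTER_CUBIC)
# scene fixture x175..275 y185..255 ; k=4 ->400x280
A=np.hstack([c(s,175,185,100,75,5),c(s,350,225,50,45,5)[:, :250].copy() if 0 else cv2.copyMakeBorder(c(s,350,225,50,45,6),0,105,0,0,cv2.BORDER_CONSTANT)])
B=np.hstack([c(d,250,180,105,75,4),c(d,160,135,40,37,8)[:296]]) if 0 else None
cv2.imwrite('pics/A.png',A)
b1=c(d,248,178,108,80,5); b2=cv2.copyMakeBorder(c(d,165,138,40,30,6),0,220,0,0,cv2.BORDER_CONSTANT)
cv2.imwrite('pics/B.png',np.hstack([b1,b2])); print(A.shape,b1.shape,b2.shape)
E
```

```text
(375, 800, 3) (400, 540, 3) (400, 240, 3)
```

View pics/A.png

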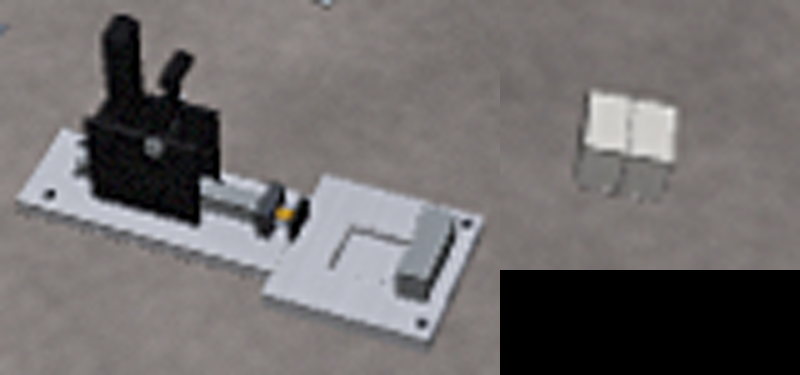

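View pics/B.png

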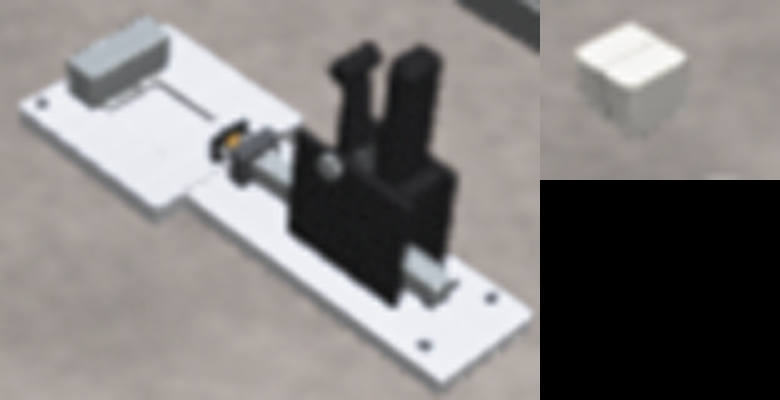

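Crop A: charger top corners (590,92), (677,102), (673,162), (585,148), with the seam vertical near 629; plate corners (325,175), (485,213), (432,340), (263,293), (65,130), (17,200). Crop B: charger top corners (630,22), (687,57), (632,90), (575,55); plate corners (20,103), (155,210), (530,313), (440,383); holes and anvil visible.

```bash
python3 - <<'E'
from h import *
def S(u,v): return ('s0',(u+.5)/5-.5+175,(v+.5)/5-.5+185)
def SC(u,v): return ('s0',(u-500+.5)/6-.5+350,(v+.5)/6-.5+225)
def D(u,v): return ('d0',(u+.5)/5-.5+248,(v+.5)/5-.5+178)
def DC(u,v): return ('d0',(u-540+.5)/6-.5+165,(v+.5)/6-.5+138)
print('charger z=.034')
for q in [SC(590,92),SC(677,102),SC(673,162),SC(585,148),DC(630,22),DC(687,57),DC(632,90),DC(575,55)]: print(q[0],onz(*q,.034).round(4))
print('plate .014')
for n,q in dict(wclampfar=S(325,175),wanvfar=S(485,213),wanvnear=S(432,340),wclampnear=S(263,293),ncfar=S(65,130),ncnear=S(17,200),hole1=S(468,223),hole2=S(421,324),hole3=S(48,194), danv=D(20,103),dclamp=D(155,210),dend=D(530,313),dend2=D(440,383),dtop=D(172,22),dh1=D(41,104),dh3=D(490,298),dh4=D(424,345)).items(): print(n,onz(*q,.014).round(4))
print('anvil .04')
for q in [S(421,205),S(455,212),S(396,268),S(430,278),D(68,68),D(90,82),D(150,18),D(168,35)]: print(q[0],onz(*q,.04).round(4))
E
```

```text
charger z=.034
s0 [0.4806 0.3578 0.034 ]
s0 [0.472  0.4014 0.034 ]
s0 [0.5138 0.4052 0.034 ]
s0 [0.5199 0.3616 0.034 ]
d0 [0.5141 0.4085 0.034 ]
d0 [0.5175 0.3621 0.034 ]
d0 [0.4792 0.356  0.034 ]
d0 [0.4752 0.4015 0.034 ]
plate .014
wclampfar [ 0.5136 -0.0449  0.014 ]
wanvfar [0.5101 0.0644 0.014 ]
wanvnear [0.6239 0.0662 0.014 ]
wclampnear [ 0.6238 -0.0452  0.014 ]
ncfar [ 0.5342 -0.2228  0.014 ]
ncnear [ 0.6039 -0.2243  0.014 ]
hole1 [0.5224 0.0568 0.014 ]
hole2 [0.614  0.0558 0.014 ]
hole3 [ 0.5921 -0.2078  0.014 ]
danv [0.5168 0.068  0.014 ]
dclamp [ 0.5126 -0.0442  0.014 ]
dend [ 0.6009 -0.2232  0.014 ]
dend2 [ 0.5309 -0.2248  0.014 ]
dtop [0.6301 0.0647 0.014 ]
dh1 [0.5249 0.0597 0.014 ]
dh3 [ 0.5941 -0.203   0.014 ]
dh4 [ 0.5444 -0.2027  0.014 ]
anvil .04
s0 [0.5415 0.0305 0.04  ]
s0 [0.5399 0.0527 0.04  ]
s0 [0.5979 0.0333 0.04  ]
s0 [0.5985 0.0556 0.04  ]
d0 [0.5356 0.0497 0.04  ]
d0 [0.5365 0.033  0.04  ]
d0 [0.5996 0.0523 0.04  ]
d0 [0.5966 0.0346 0.04  ]
```

```bash
cat >> h.py <<'E'
from scipy.spatial.transform import Rotation as Ro
def go(p,yaw):
    o=env.get_obs(); R=Ro.from_euler('xyz',o['tool_rot'],degrees=True).as_matrix()
    t=-(yaw-o['tool_rot'][2]); t=(t+180)%360-180
    print('t',o['time_s'].__round__(2),'delta',(R.T@(np.array(p)-o['tool_pos'])).round(4),'turn',round(t,2),'j7',o['qpos'][6].round(1))
E
python3 steer.py '-.0344 -.0108 .005 7.16 .087;-.0688 -.0216 .01 14.3 .087;-.1032 -.0324 .015 21.5 .087;-.1376 -.0433 .02 28.6 .087;-.172 -.054 .025 35.8 .087;-.206 -.065 .03 43 .087;-.241 -.076 .035 50.1 .087;-.275 -.0866 .04 57.2 .087'
python3 steer.py '0 0 0 0 .087;0 0 0 0 .087'
python3 - <<'E'
from h import *
w=snap('wrist','w1');cv2.imwrite('pics/w1.png',cv2.resize(w,(800,600)))
go([.497,.382,.2],96)
E
```

```text
time_s: 0.82
tool_pos: [0.4979, 0.3807, 0.1992]
tool_rot: [-180.0, 0.0, 96.0]
force: [0.7, 0.8, -0.3]
grip_width: 0.0873
grasp_force: 0.0
time_s: 0.98
tool_pos: [0.4989, 0.3792, 0.1989]
tool_rot: [-180.0, 0.1, 96.1]
force: [-0.2, 1.0, -0.5]
grip_width: 0.0873
grasp_force: 0.0
t 1.03 delta [ 0.0002 -0.     -0.0009] turn 0.34 j7 -31.0
```

View pics/w1.png

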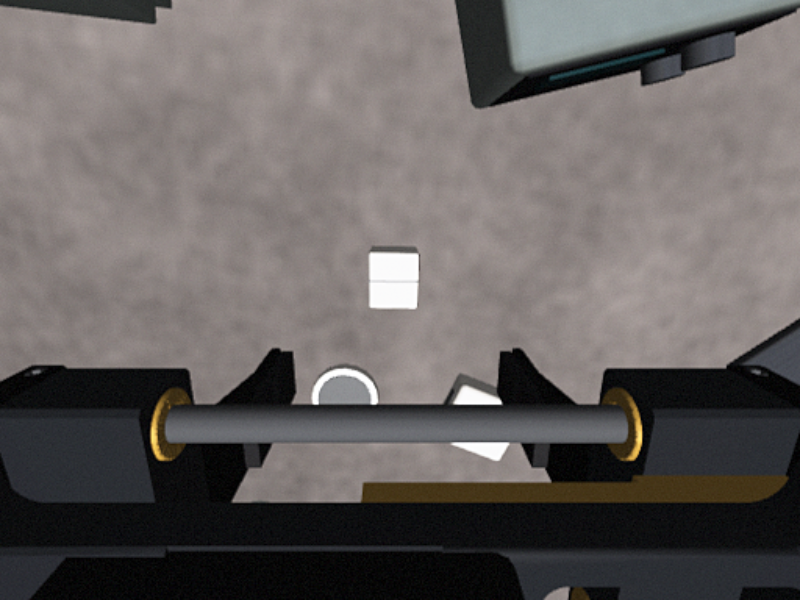

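The wrist view shows the charger top at (370–418, 252–308), square to the gripper. I'll check its centre and height against the scene cameras.

```bash
python3 - <<'E'
from h import *
W=lambda u,v:('w1',(u+.5)*.64-.5,(v+.5)*.64-.5)
for q in [(370,252),(418,251.5),(417.5,308),(369.5,308)]: print(onz(*W(*q),.034).round(4))
print(onz(*W(393.8,280),.034))
s=('s0',(631.2-500+.5)/6-.5+350,(126+.5)/6-.5+225); d=('d0',(631-540+.5)/6-.5+165,(56+.5)/6-.5+138)
print(tri(W(393.8,280),s,d), tri(s,d))
go([.4965,.382,.022],96)
E
```

```text
[0.4783 0.4017 0.034 ]
[0.514  0.4059 0.034 ]
[0.519  0.3619 0.034 ]
[0.4818 0.3579 0.034 ]
[0.4983033  0.38221649 0.034     ]
(array([0.49729386, 0.38197296, 0.03394766]), [np.float64(0.0010359981817146698), np.float64(0.0006148093685082942), np.float64(0.0007838129461827627)]) (array([0.49646741, 0.38168   , 0.03389446]), [np.float64(0.00021577993070910157), np.float64(0.00021577993070921205)])
t 1.03 delta [ 0.0003 -0.0004  0.1771] turn 0.34 j7 -31.0
```

```bash
python3 steer.py '0 0 .04 0 .087;0 0 .08 0 .087;0 0 .115 0 .087;0 0 .145 0 .087;0 0 .16 0 .087;0 0 .169 0 .087;0 0 .169 0 .087;0 0 .169 0 .087'
python3 steer.py '0 0 0 0 .03;0 0 0 0 .03;0 0 0 0 .03;0 0 0 0 .03;0 0 0 0 .03;0 0 0 0 .03;0 0 0 0 .03' 25
python3 steer.py '0 0 -.02 0 .03;0 0 -.06 0 .03;0 0 -.1 0 .03;0 0 -.13 0 .03;0 0 -.13 0 .03'
python3 - <<'E'
from h import *
go([.568,.0905,.16],90)
E
```

```text
time_s: 1.7
tool_pos: [0.4964, 0.3838, 0.0311]
tool_rot: [180.0, -0.1, 96.5]
force: [-0.3, 0.3, 1.0]
grip_width: 0.087
grasp_force: 0.0
time_s: 2.28
tool_pos: [0.4969, 0.3824, 0.0307]
tool_rot: [180.0, -0.0, 96.4]
force: [-0.3, 0.5, 0.0]
grip_width: 0.0483
grasp_force: 0.0
time_s: 2.7
tool_pos: [0.5005, 0.385, 0.1688]
tool_rot: [179.4, -0.4, 96.4]
force: [0.7, 0.8, 0.8]
grip_width: 0.0303
grasp_force: 0.0
t 2.7 delta [-0.3002  0.0343  0.0069] turn 6.38 j7 -30.8
```

The fingers close at only about 67 mm/s, so I lifted before they gripped. I'll reopen and look again.

```bash
python3 steer.py '0 0 0 0 .087;0 0 0 0 .087;0 0 0 0 .087;0 0 0 0 .087;0 0 0 0 .087;0 0 0 0 .087;0 0 0 0 .087;0 0 0 0 .087'
python3 - <<'E'
from h import *
w=snap('wrist','w2');
c=cv2.resize(w[100:250,170:340],None,fx=4,fy=4,interpolation=cv2.INTER_CUBIC)
cv2.imwrite('pics/w2.png',c)
m=(w.min(2)>200).astype(np.uint8);n,l,st,ce=cv2.connectedComponentsWithStats(m)
for i in range(1,n):
    if st[i,4]>200: print(st[i],ce[i],cv2.minAreaRect(np.argwhere(l==i)[:,::-1].astype(np.float32)),onz('w2',*ce[i],.034))
go([.497,.382,.17],96)
E
```

```text
time_s: 3.37
tool_pos: [0.4968, 0.3823, 0.1603]
tool_rot: [-180.0, 0.0, 96.4]
force: [-0.1, -0.2, -0.5]
grip_width: 0.0761
grasp_force: 0.0
[ 236  172   36   39 1366] [253.08052709 190.86383602] ((253.5, 191.0), (38.0, 35.0), 90.0) [0.49808353 0.38222965 0.034     ]
[ 283  283   55   26 1062] [308.75047081 296.19491525] ((310.0, 295.5), (54.0, 25.0), 0.0) [0.57927277 0.25875627 0.034     ]
t 3.42 delta [-0.0003  0.0001 -0.0096] turn 0.39 j7 -30.8
```

View pics/w2.png

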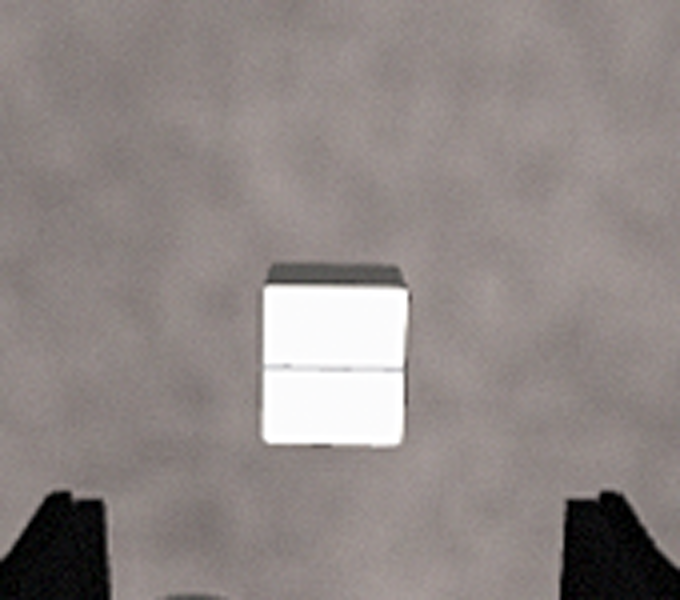

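The charger has not moved: its top is at crop (263–406, 285–445) and it still sits square. I'll redo the grasp with enough closing time.

```bash
python3 steer.py '0 0 .035 0 .087;0 0 .07 0 .087;0 0 .1 0 .087;0 0 .12 0 .087;0 0 .13 0 .087;0 0 .13 0 .087;0 0 .13 0 .087'
python3 steer.py '0 0 0 0 .03;0 0 0 0 .03;0 0 0 0 .03;0 0 0 0 .03;0 0 0 0 .03;0 0 0 0 .03;0 0 0 0 .03' 25
python3 steer.py '0 0 0 0 .03;0 0 0 0 .03;0 0 0 0 .03;0 0 0 0 .03;0 0 0 0 .03;0 0 0 0 .03'
python3 steer.py '0 0 -.02 0 .03;0 0 -.06 0 .03;0 0 -.1 0 .03;0 0 -.13 0 .03;0 0 -.13 0 .03'
python3 - <<'E'
from h import *
go([.568,.0105,.16],90)
E
```

```text
time_s: 4.0
tool_pos: [0.4972, 0.3826, 0.0311]
tool_rot: [180.0, -0.0, 96.4]
force: [0.3, -0.2, 0.1]
grip_width: 0.087
grasp_force: 0.0
time_s: 4.58
tool_pos: [0.4969, 0.3824, 0.0307]
tool_rot: [180.0, -0.0, 96.4]
force: [0.6, 0.6, 0.5]
grip_width: 0.0483
grasp_force: 0.0
time_s: 5.08
tool_pos: [0.4969, 0.3823, 0.0306]
tool_rot: [180.0, 0.0, 96.4]
force: [-0.4, -0.6, 1.1]
grip_width: 0.0379
grasp_force: 24.9
time_s: 5.5
tool_pos: [0.5004, 0.385, 0.1686]
tool_rot: [179.4, -0.4, 96.4]
force: [0.6, 0.0, -1.1]
grip_width: 0.038
grasp_force: 24.9
t 5.5 delta [-0.3797  0.0255  0.006 ] turn 6.39 j7 -30.8
```

The charger is held (38 mm wide, 24.9 N). Next I move beyond the nest, higher up, to measure it with the wrist camera.

```bash
python3 - <<'E'
from h import *
go([.568,-.05,.2],90)
E
python3 steer.py '-.04 .003 -.01 1 .03;-.08 .006 -.02 2 .03;-.12 .009 -.03 3 .03;-.16 .012 -.034 4 .03;-.2 .014 -.034 5 .03;-.24 .016 -.034 6 .03;-.28 .018 -.034 6.4 .03;-.32 .02 -.034 6.4 .03'
python3 - <<'E'
from h import *
go([.568,-.05,.2],90)
E
```

```text
t 5.5 delta [-0.4395  0.0192 -0.0345] turn 6.39 j7 -30.8
time_s: 6.17
tool_pos: [0.5521, 0.0646, 0.1941]
tool_rot: [-180.0, -0.0, 90.0]
force: [1.0, -0.4, -1.0]
grip_width: 0.0377
grasp_force: 24.9
t 6.17 delta [-0.1146  0.016  -0.0059] turn -0.01 j7 -6.3
```

```bash
python3 steer.py '-.04 .005 0 0 .03;-.08 .01 0 0 .03;-.112 .016 0 0 .03;-.112 .016 0 0 .03;-.112 .016 0 0 .03;-.112 .016 0 0 .03'
python3 - <<'E'
from h import *
w=snap('wrist','w3');c=cv2.resize(w[40:240,120:387],(800,600),interpolation=cv2.INTER_CUBIC)
cv2.imwrite('pics/w3.png',c)
go([.568,-.05,.2],90)
E
```

```text
time_s: 6.67
tool_pos: [0.5681, -0.0447, 0.1939]
tool_rot: [-179.9, -0.0, 90.0]
force: [-0.3, 1.0, -1.2]
grip_width: 0.0378
grasp_force: 24.9
t 6.72 delta [-0.0062 -0.0002 -0.006 ] turn 0.11 j7 6.3
```

View pics/w3.png

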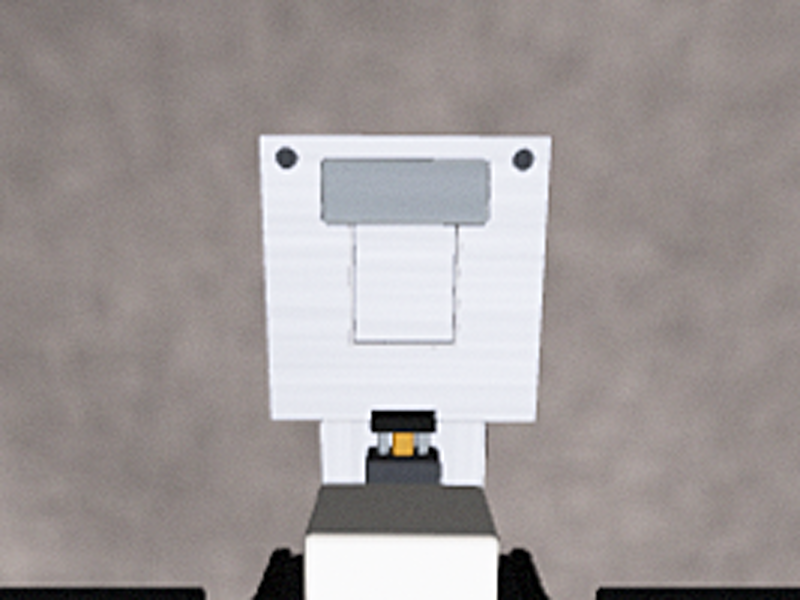

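The wrist view shows plate corners (261,136), (551,137), (535,420), (272,420), nest edges u≈354/455 with the near edge at v≈342, anvil top (321–489, 159–222), and the pad front edge at v≈411.

```bash
python3 - <<'E'
from h import *
W=lambda u,v:('w3',(u+.5)*267/800-.5+120,(v+.5)/3-.5+40)
P=dict(c1=(261,136),c2=(551,137),c3=(535,420),c4=(272,420),h1=(286,157.5),h2=(522,159),nl=(354,342),nr=(454.5,342),nlt=(355,226),nrt=(457,226))
for k,q in P.items(): print(k,onz(*W(*q),.014).round(4))
for q in [(321,159),(489,159),(490,222),(321,222)]: print('anv',onz(*W(*q),.04).round(4))
for q in [(371,411),(436,411)]: print('pad front top z.036',onz(*W(*q),.036).round(4))
for q in [(367,449),(441,449)]: print('jaw front top z.040',onz(*W(*q),.040).round(4))
for q in [(305,534),(497,534)]: print('charger edge',onz(*W(*q),.1939+.004).round(4))
# height check: hole1 in three views
S=lambda u,v:('s0',(u+.5)/5-.5+175,(v+.5)/5-.5+185)
D=lambda u,v:('d0',(u+.5)/5-.5+248,(v+.5)/5-.5+178)
print(tri(W(286,157.5),S(468,223),D(41,104)))
print(tri(W(522,159),S(421,324)))
E
```

```text
c1 [0.5169 0.0646 0.014 ]
c2 [0.6265 0.0643 0.014 ]
c3 [ 0.6258 -0.0455  0.014 ]
c4 [ 0.516  -0.0456  0.014 ]
h1 [0.526 0.057 0.014]
h2 [0.6159 0.0565 0.014 ]
nl [ 0.5508 -0.0131  0.014 ]
nr [ 0.5916 -0.013   0.014 ]
nlt [0.5519 0.032  0.014 ]
nrt [0.5916 0.0321 0.014 ]
anv [0.5418 0.0547 0.04  ]
anv [0.6006 0.0547 0.04  ]
anv [0.6017 0.0336 0.04  ]
anv [0.5412 0.0336 0.04  ]
pad front top z.036 [ 0.5582 -0.0366  0.036 ]
pad front top z.036 [ 0.5834 -0.0366  0.036 ]
jaw front top z.040 [ 0.5566 -0.0508  0.04  ]
jaw front top z.040 [ 0.5854 -0.0507  0.04  ]
charger edge [ 0.5515 -0.0228  0.1979]
charger edge [ 0.5879 -0.0228  0.1979]
(array([0.52473288, 0.05752135, 0.01574217]), [np.float64(0.0016384183707624789), np.float64(0.0005927290594280835), np.float64(0.001364595853388696)])
(array([0.61561012, 0.05631121, 0.01596462]), [np.float64(6.389443802288303e-05), np.float64(6.389443802291053e-05)])
```

```bash
python3 steer.py '.03 .001 0 .4 .03;.0545 .0016 .03 .4 .03;.0545 .0016 .06 .4 .03;.0545 .0016 .09 .4 .03;.0545 .0016 .12 .4 .03;.0545 .0016 .13 .4 .03;.0545 .0016 .13 .4 .03;.0545 .0016 .13 .4 .03'
python3 - <<'E'
from h import *
go([.5697,.0099,.036],89.65)
w=snap('wrist','w4'); s=snap('scene','s4')
a=cv2.resize(w[110:250,150:350],(800,560),interpolation=cv2.INTER_CUBIC)
cv2.imwrite('pics/w4.png',a)
E
```

```text
time_s: 7.38
tool_pos: [0.5697, 0.0105, 0.0644]
tool_rot: [-179.9, -0.0, 89.7]
force: [0.4, 0.1, 0.3]
grip_width: 0.0378
grasp_force: 25.0
t 7.38 delta [-0.0007  0.      0.0284] turn 0.05 j7 3.3
```

View pics/w4.png

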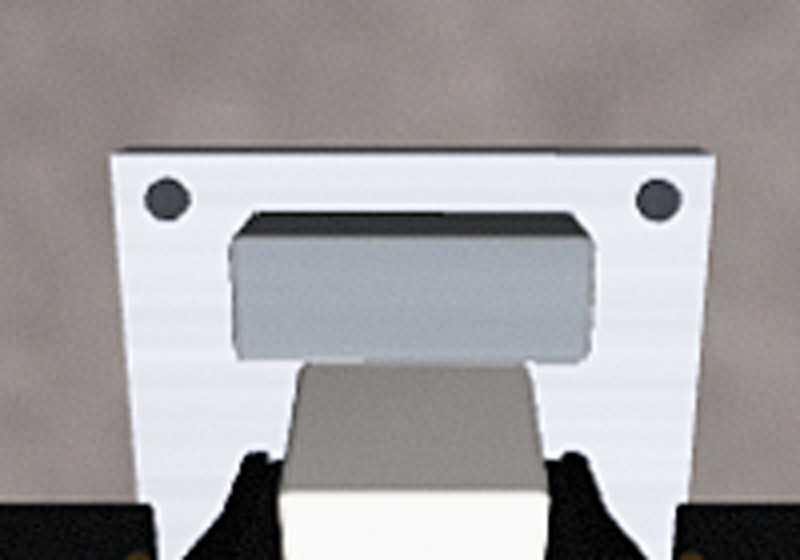

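The charger is centred on the anvil (414 px against 413). I'll lower it slowly while watching the force.

```bash
python3 steer.py '-.0005 0 .008 0 .03;-.0005 0 .014 0 .03;-.0005 0 .018 0 .03;-.0005 0 .021 0 .03;-.0005 0 .023 0 .03;-.0005 0 .024 0 .03'
python3 steer.py '0 0 .001 0 .03;0 0 .002 0 .03;0 0 .003 0 .03;0 0 .0035 0 .03'
```

```text
time_s: 7.98
tool_pos: [0.5717, 0.0069, 0.0431]
tool_rot: [179.8, 0.0, 89.5]
force: [-1.8, -3.3, 5.7]
grip_width: 0.0375
grasp_force: 25.0
time_s: 8.32
tool_pos: [0.5707, 0.0068, 0.0396]
tool_rot: [179.9, 0.0, 89.5]
force: [-6.6, -4.5, 20.3]
grip_width: 0.0381
grasp_force: 25.0
```

```bash
python3 steer.py '0 0 0 0 .03;0 0 0 0 .03;0 0 0 0 .03'
python3 - <<'E'
from h import *
w=snap('wrist','w5'); 
a=cv2.resize(w[130:230,170:330],(800,500),interpolation=cv2.INTER_CUBIC)
cv2.imwrite('pics/w5.png',a); print(env.get_obs()['wrist_torque'])
E
```

```text
time_s: 8.57
tool_pos: [0.5707, 0.0068, 0.0397]
tool_rot: [179.9, 0.0, 89.5]
force: [-7.1, -4.8, 16.6]
grip_width: 0.0379
grasp_force: 25.0
[-0.92299736  1.48491979 -0.00442804]
```

View pics/w5.png

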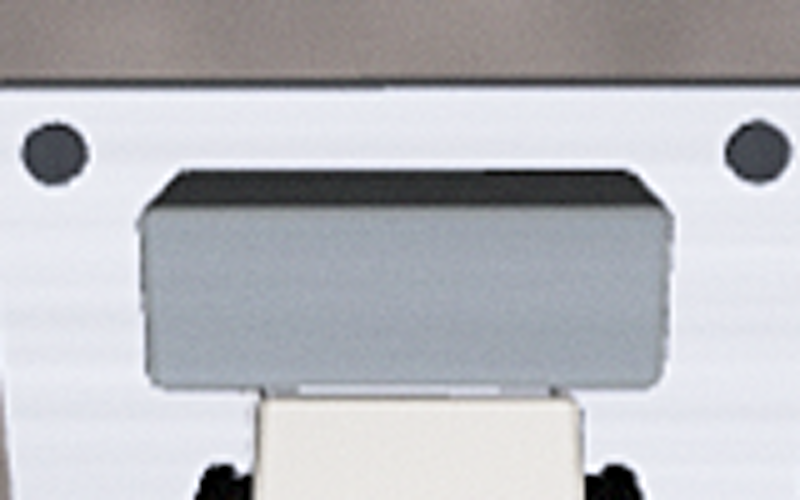

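The charger now sits about 13 px (1.5 mm) too far towards +x relative to the anvil, resting on a nest edge with 17 N. I'll raise it, let it settle, and correct.

```bash
python3 steer.py '0 0 -.004 0 .03;0 0 -.008 0 .03;0 0 -.009 0 .03;0 0 -.009 0 .03;0 0 -.009 0 .03;0 0 -.009 0 .03'
python3 - <<'E'
from h import *
w=snap('wrist','w6'); go([.5697,.0099,.05],89.65)
g=cv2.cvtColor(w,cv2.COLOR_BGR2GRAY).astype(int)
# u-profile at rows for anvil & charger
for r in (180,195,200,212,216,220): 
    d=np.diff(g[r,180:330]); i=np.argsort(-abs(d))[:6]; print(r,sorted((i+180).tolist()),)
d=g[150:235,245]; print(d.tolist())
E
```

```text
time_s: 9.12
tool_pos: [0.5698, 0.0091, 0.0457]
tool_rot: [-180.0, -0.0, 89.6]
force: [0.8, 0.2, -1.6]
grip_width: 0.0379
grasp_force: 25.0
t 9.17 delta [ 0.0009 -0.0001 -0.0043] turn -0.02 j7 3.9
180 [201, 202, 203, 301, 302, 303]
195 [201, 202, 204, 301, 302, 303]
200 [202, 203, 237, 300, 301, 302]
212 [220, 221, 222, 284, 285, 286]
216 [220, 221, 222, 284, 285, 286]
220 [220, 221, 222, 284, 285, 286]
[198, 244, 236, 233, 233, 232, 233, 235, 233, 231, 232, 229, 228, 231, 247, 203, 25, 43, 53, 55, 52, 47, 67, 127, 162, 164, 162, 165, 168, 171, 164, 170, 169, 172, 171, 169, 166, 169, 166, 167, 172, 168, 170, 167, 169, 169, 165, 164, 168, 167, 167, 164, 171, 168, 172, 176, 169, 174, 165, 154, 223, 238, 231, 231, 231, 231, 231, 231, 232, 232, 232, 231, 232, 233, 233, 232, 232, 232, 232, 233, 233, 232, 232, 234, 232]
```

```bash
python3 - <<'E'
from h import *
im=cv2.imread('pics/w6_raw.png'); g=cv2.cvtColor(im,cv2.COLOR_BGR2GRAY)
for c in (230,253,275): print(g[204:216,c].tolist())
z=env.get_obs()['tool_pos'][2]+.0036
far=onz('w6',253,172.8,.04); pl=onz('w6',253,149.8,.014)
print('fixture origin y from anvil far, plate',far[1]-.045,pl[1]-.055)
for r in (208.5,209.5,210): e=onz('w6',253,r,z); print('charger centre',e[1]-.022, onz('w6',253,r,.04)[1]-.023)
for u,v,zz in [(202.5,195,.04),(302.2,195,.04),(221.5,216,z),(285.5,216,z)]: print(onz('w6',u,v,zz)[0].round(4))
E
```

```text
[171, 176, 169, 175, 162, 158, 219, 238, 231, 231, 231, 230]
[172, 173, 169, 175, 163, 155, 221, 237, 232, 231, 232, 232]
[168, 174, 168, 176, 161, 156, 223, 240, 231, 233, 232, 233]
fixture origin y from anvil far, plate 0.009938936144324416 0.00974099635873698
charger centre 0.01444987912481073 0.010073509815288144
charger centre 0.013850846940752504 0.009435119519087341
charger centre 0.013550812609958315 0.009115372082466308
0.5415
0.6004
0.5534
0.5898
```

```bash
python3 - <<'E'
from h import *
for f,p in (('w3',[.5681,-.0447,.1939]),('w4',[.5697,.0105,.0644]),('w5',[.5707,.0068,.0397]),('w6',[.5698,.0091,.0457])):
    p=np.array(p); print(f,[round(proj(f,p+q)[1],1) for q in ([0,.022,.0036],[0,.022,-.0304])])
    T=np.load('pics/'+f+'.npz')['T']; print((T[:3,3]-p).round(4),T[:3,2].round(3))
w=cv2.imread('pics/w6_raw.png'); a=cv2.resize(w[130:270,150:350],(800,560),interpolation=cv2.INTER_CUBIC)
cv2.imwrite('pics/w6.png',a)
E
```

```text
w3 [np.float64(217.3), np.float64(198.9)]
[0.0015 0.0786 0.1453] [-0.    -0.289 -0.957]
w4 [np.float64(217.3), np.float64(199.0)]
[0.0019 0.0787 0.1453] [-0.002 -0.289 -0.957]
w5 [np.float64(217.4), np.float64(199.0)]
[0.0018 0.0789 0.1451] [-0.    -0.291 -0.957]
w6 [np.float64(217.4), np.float64(199.0)]
[0.0019 0.0787 0.1453] [-0.001 -0.29  -0.957]
```

View pics/w6.png

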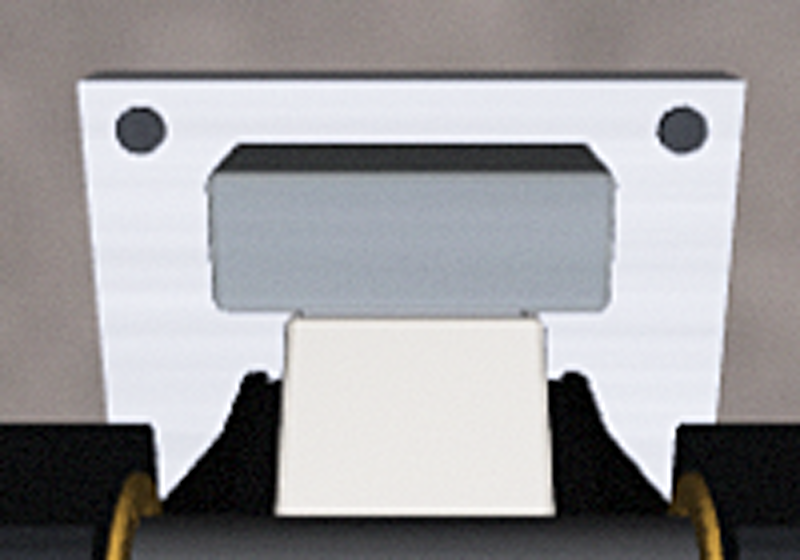

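No views remain, so I'll work numerically from here. The visible charger face in w6 has no seam, so it is the end face: the charger has pitched about the finger axis. I'll estimate that angle.

```bash
python3 - <<'E'
from h import *
for f,p in (('w3',[.5681,-.0447,.1939]),('w4',[.5697,.0105,.0644]),('w6',[.5698,.0091,.0457])):
    for t in range(-10,95,10):
        c,s=np.cos(np.radians(t)),np.sin(np.radians(t))
        r=[proj(f,np.array(p)+[0,x*c-z*s,x*s+z*c])[1].round(1) for x,z in ((.022,-.0304),(.022,.0036),(-.022,.0036))]
        if f=='w6' or t<50: print(f,t,r)
w=cv2.imread('pics/w6_raw.png');print(cv2.cvtColor(w,cv2.COLOR_BGR2GRAY)[200:275:3,250].tolist())
o=env.read_camera('wrist')['color'];cv2.imwrite('pics/w7_raw.png',o);print(env.get_obs()['force'],env.get_obs()['wrist_torque'])
E
```

```text
w3 -10 [np.float64(205.0), np.float64(214.3), np.float64(286.2)]
w3 0 [np.float64(198.9), np.float64(217.3), np.float64(283.8)]
w3 10 [np.float64(193.9), np.float64(221.4), np.float64(280.4)]
w3 20 [np.float64(190.0), np.float64(226.6), np.float64(276.3)]
w3 30 [np.float64(187.6), np.float64(232.8), np.float64(271.6)]
w3 40 [np.float64(186.9), np.float64(239.7), np.float64(266.4)]
w4 -10 [np.float64(205.0), np.float64(214.3), np.float64(286.2)]
w4 0 [np.float64(199.0), np.float64(217.3), np.float64(283.8)]
w4 10 [np.float64(193.9), np.float64(221.4), np.float64(280.4)]
w4 20 [np.float64(190.1), np.float64(226.7), np.float64(276.3)]
w4 30 [np.float64(187.7), np.float64(232.8), np.float64(271.6)]
w4 40 [np.float64(187.0), np.float64(239.8), np.float64(266.4)]
w6 -10 [np.float64(205.1), np.float64(214.4), np.float64(286.3)]
w6 0 [np.float64(199.0), np.float64(217.4), np.float64(283.8)]
w6 10 [np.float64(193.9), np.float64(221.5), np.float64(280.5)]
w6 20 [np.float64(190.1), np.float64(226.7), np.float64(276.4)]
w6 30 [np.float64(187.7), np.float64(232.9), np.float64(271.6)]
w6 40 [np.float64(187.0), np.float64(239.9), np.float64(266.5)]
w6 50 [np.float64(188.3), np.float64(247.3), np.float64(260.9)]
w6 60 [np.float64(191.6), np.float64(254.8), np.float64(255.2)]
w6 70 [np.float64(197.3), np.float64(262.2), np.float64(249.5)]
w6 80 [np.float64(205.2), np.float64(269.1), np.float64(243.7)]
w6 90 [np.float64(215.4), np.float64(275.2), np.float64(238.1)]
[169, 171, 171, 151, 233, 231, 231, 232, 232, 232, 232, 233, 235, 234, 233, 232, 235, 233, 234, 246, 17, 49, 74, 85, 96]
[ 0.23722735  0.84332634 -0.23118163] [-0.06227929  0.05112888  0.00504101]
```

```bash
python3 steer.py '0 0 -.02 0 .03;0 0 -.05 0 .03;0 0 -.08 0 .03;0 0 -.11 0 .03;0 0 -.11 0 .03;0 0 -.11 0 .03' 
python3 - <<'E'
from h import *
p=env.get_obs()['tool_pos'];print(p)
for n in('scene','side'):
    w=snap(n,n+'7'); u,v=map(int,proj(n+'7',p)); print(n,u,v)
    g=cv2.cvtColor(w,cv2.COLOR_BGR2GRAY)
    for r in range(v-10,v+24): print(r,' '.join('%3d'%x for x in g[r,u-18:u+18]))
E
```

```text
time_s: 9.72
tool_pos: [0.5714, 0.0087, 0.158]
tool_rot: [179.8, -0.1, 89.6]
force: [-0.2, 0.3, -1.8]
grip_width: 0.0379
grasp_force: 25.0
[0.57136211 0.00872104 0.15798545]
scene 249 202
192  46  49  50  49  50  48  51  52  50  50  49  50  52  51  52  50  48  50  50  53  48  25  24  50  54  50  51  43  69 120 120 121 125 123 123 120
193  49  51  45  44  48  53  53  48  49  50  50  52  51  49  48  51  49  47  50  55  38  22  44  55  49  43  51  40  36 121 128 125 125 123 122 119
194  57  49  49  48  51  49  51  51  48  48  48  46  51  48  46  50  48  49  50  51  20  25  52  49  50  53  49  28  27 128 131 124 126 122 122 122
195  58  41  50  50  47  49  49  49  47  48  48  52  48  52  51  49  47  53  51  57  34  51  51  52  54  51  47  13  36 124 128 123 122 122 122 121
196  51  62  45  49  49  52  48  52  47  51  52  47  49  52  49  51  51  50  51  52  51  52  33  43  51  54  36  10  69 122 123 122 122 123 123 120
197  47 103  73  47  48  47  43  50  49  50  46  48  48  54  49  48  49  50  46  48  48  51  42  45  45  45  19   2 100 123 122 118 120 117 119 119
198  27  40  54  50  49 
[... 8464 characters left out ...]
 171 172 172 173 172 171 172 171 171 169 169 166 164 163 163 163 164 165 167 168 168 166 165 165 166 167 166
177 171 170 170 169 170 170 170 169 168 170 169 170 171 172 172 173 173 171 170 168 165 164 161 161 161 163 167 170 171 170 169 169 167 166 165 164
178 171 172 171 170 170 170 171 170 170 169 169 169 169 170 172 173 172 171 169 168 166 162 162 161 161 164 168 171 171 171 171 171 170 168 166 163
179 169 171 172 170 170 170 171 173 172 170 167 165 165 167 169 171 170 169 167 167 167 166 164 163 163 165 167 169 170 170 170 170 170 170 166 165
180 166 171 172 170 169 170 170 172 170 168 165 161 162 167 167 169 170 168 166 166 167 167 167 166 166 166 167 167 167 167 169 168 169 169 167 166
```

```bash
cat > fit.py <<'E'
from h import *
from scipy.optimize import least_squares
p=np.array([.5700,.0087,.158])
def pts(q):
    th,ty,tz=q; c,s=np.cos(th),np.sin(th)
    f=lambda x,y,z:p+[y,ty+x*c-z*s,tz+x*s+z*c]
    return [f(.022,-.019,.034),f(.022,.019,.034),f(-.022,.019,.034),f(-.022,-.019,.034)]
ob=[(280,152),(287.3,148.7),(295,162),(284.5,168.3)]
# which side is L? try both orders of travel
import itertools
for perm in itertools.permutations(range(4)):
    r=least_squares(lambda q:np.ravel([np.subtract(proj('side7',a),ob[i]) for a,i in zip(pts(q),perm)]),[.5,0,-.02])
    if r.cost<60: print(perm,r.cost.round(2),np.degrees(r.x[0]).round(1),r.x[1:].round(4),pts(r.x))
E
python3 fit.py
```

```text
(0, 1, 2, 3) 5.33 55.1 [ 0.0127 -0.0125] [array([0.551     , 0.00609309, 0.18303533]), array([0.589     , 0.00609309, 0.18303533]), array([ 0.589     , -0.01909271,  0.14695659]), array([ 0.551     , -0.01909271,  0.14695659])]
(3, 2, 1, 0) 5.33 -124.9 [-0.0431  0.0265] [array([ 0.551     , -0.01909259,  0.1469565 ]), array([ 0.589     , -0.01909259,  0.1469565 ]), array([0.589     , 0.00609297, 0.18303541]), array([0.551     , 0.00609297, 0.18303541])]
```

The fit gives a 55° pitch (the +y end is raised), with the pads now near mid-height. I'll carry the charger back to the clear bench spot, roll it flat by dragging its lower edge, and regrasp it.

```bash
python3 steer.py '.02 -.004 0 0 .03;.05 -.01 0 0 .03;.085 -.017 0 0 .03;.12 -.024 0 0 .03;.155 -.031 0 0 .03;.19 -.038 0 0 .03;.225 -.045 0 0 .03;.26 -.052 0 0 .03'
python3 steer.py '.025 -.005 0 0 .03;.05 -.01 0 0 .03;.075 -.014 0 0 .03;.09 -.017 0 0 .03;.098 -.018 0 0 .03;.098 -.018 0 0 .03;.098 -.018 0 0 .03'
python3 - <<'E'
from h import *
go([.497,.367,.0355],90)
E
```

```text
time_s: 10.48
tool_pos: [0.5181, 0.27, 0.154]
tool_rot: [-179.8, 0.1, 89.6]
force: [1.2, -0.5, -0.5]
grip_width: 0.0377
grasp_force: 25.0
time_s: 11.07
tool_pos: [0.5028, 0.3656, 0.1553]
tool_rot: [-180.0, 0.1, 89.6]
force: [0.2, -1.0, -1.1]
grip_width: 0.0377
grasp_force: 25.0
t 11.07 delta [ 0.0016 -0.0057  0.1198] turn -0.45 j7 -35.6
```

```bash
python3 steer.py '0 0 .03 0 .03;0 0 .06 0 .03;0 0 .085 0 .03;0 0 .105 0 .03;0 0 .115 0 .03;0 0 .118 0 .03;0 0 .118 0 .03'
python3 steer.py '0 0 .002 0 .03;0 0 .004 0 .03;0 0 .006 0 .03;0 0 .006 0 .03' 15

```

```text
time_s: 11.65
tool_pos: [0.5031, 0.3656, 0.0379]
tool_rot: [-180.0, 0.1, 89.5]
force: [0.4, -0.6, -0.9]
grip_width: 0.0378
grasp_force: 25.0
time_s: 11.98
tool_pos: [0.5035, 0.3677, 0.0339]
tool_rot: [179.9, -0.1, 89.6]
force: [-0.6, -0.8, 4.0]
grip_width: 0.0381
grasp_force: 15.0
```

```bash
python3 steer.py '.003 0 .001 0 .03;.006 0 .002 0 .03;.009 0 .003 0 .03;.013 0 .004 0 .03;.016 0 .006 0 .03;.019 0 .008 0 .03;.019 0 .008 0 .03'
python3 - <<'E'
from h import *
w=snap('wrist','w8');g=cv2.cvtColor(w,cv2.COLOR_BGR2GRAY)
print(g[190:270:2,248].tolist())
E
```

```text
time_s: 12.57
tool_pos: [0.5038, 0.386, 0.0253]
tool_rot: [179.9, -0.0, 89.6]
force: [0.7, -1.9, 3.8]
grip_width: 0.0378
grasp_force: 15.0
[139, 141, 139, 142, 143, 144, 144, 145, 148, 155, 137, 150, 152, 154, 155, 157, 151, 158, 151, 158, 161, 160, 160, 160, 157, 160, 162, 160, 206, 254, 252, 252, 252, 253, 255, 17, 45, 63, 77, 89]
```

The charger has rolled back (end face grey, top bright). I'll release it, rise, and measure.

```bash
python3 steer.py '0 0 0 0 .06;0 0 0 0 .06;0 0 0 0 .06;0 0 0 0 .087;0 0 0 0 .087;0 0 0 0 .087;0 0 0 0 .087;0 0 0 0 .087'
python3 steer.py '0 0 -.03 0 .087;0 0 -.07 0 .087;0 0 -.11 0 .087;0 0 -.135 0 .087;0 0 -.135 0 .087;0 0 -.135 0 .087'
cat > meas.py <<'E'
from h import *
import sys
f=sys.argv[1]; w=snap('wrist',f)
m=(w.min(2)>215).astype(np.uint8);n,l,st,ce=cv2.connectedComponentsWithStats(m)
for i in range(1,n):
    if st[i,4]>300 and st[i,1]<240:
        k=(l==i).astype(np.uint8); k=cv2.morphologyEx(k,cv2.MORPH_CLOSE,np.ones((5,5)))
        c=max(cv2.findContours(k,0,2)[0],key=cv2.contourArea)
        P=np.array([onz(f,u,v,.034)[:2] for u,v in c[:,0].astype(float)])
        r=cv2.minAreaRect((P*1000).astype(np.float32)); print(st[i],'centre',r[0],'size',r[1],r[2])
        x,y,ww,h=st[i][:4]; g=cv2.cvtColor(w,cv2.COLOR_BGR2GRAY)
        print('col',g[y-6:y+h+6,x+ww//2].tolist()); print('row',g[y+h//4,x-3:x+ww+3].tolist())
E
python3 meas.py w9; python3 -c "
from h import *
go([.5,.38,.16],90)"
```

```text
time_s: 13.28
tool_pos: [0.5026, 0.3861, 0.024]
tool_rot: [-180.0, -0.0, 89.6]
force: [0.1, 0.1, 0.9]
grip_width: 0.0824
grasp_force: 0.0
time_s: 13.78
tool_pos: [0.5037, 0.3868, 0.1614]
tool_rot: [179.8, -0.2, 89.6]
force: [-0.8, -0.1, -0.1]
grip_width: 0.0863
grasp_force: 0.0
[ 236  169   35   39 1348] centre (505.5357360839844, 389.62890625) size (41.76547622680664, 36.6717643737793) 89.57575988769531
col [114, 84, 87, 93, 75, 156, 241, 253, 251, 251, 250, 250, 250, 250, 250, 250, 250, 250, 250, 250, 250, 250, 250, 251, 252, 237, 216, 248, 251, 250, 250, 250, 250, 250, 250, 250, 250, 250, 250, 251, 251, 250, 250, 254, 250, 187, 128, 137, 139, 138, 134]
row [138, 118, 150, 255, 255, 250, 250, 250, 250, 250, 250, 250, 251, 250, 250, 250, 250, 250, 250, 250, 250, 250, 250, 250, 250, 250, 250, 250, 250, 250, 249, 250, 250, 250, 250, 251, 254, 250, 163, 127, 134]
t 13.83 delta [-0.0061 -0.0026 -0.0007] turn -0.4 j7 -36.9
```

It sits flat again, 44 mm along y with the seam central, at about (0.504, 0.3893). I'll regrasp lower and harder, then move gently.

```bash
python3 steer.py '.0015 .0005 .03 0 .087;.0028 .001 .065 0 .087;.0028 .001 .095 0 .087;.0028 .001 .115 0 .087;.0028 .001 .127 0 .087;.0028 .001 .1335 0 .087;.0028 .001 .1335 0 .087;.0028 .001 .1335 0 .087'
python3 -c "
from h import *
go([.504,.3893,.0275],89.6)"
```

```text
time_s: 14.5
tool_pos: [0.504, 0.389, 0.0259]
tool_rot: [180.0, -0.0, 89.6]
force: [-0.0, 1.1, 0.8]
grip_width: 0.0869
grasp_force: 0.0
t 14.5 delta [ 0.0003 -0.     -0.0016] turn -0.01 j7 -35.6
```

```bash
python3 steer.py '.0003 0 -.0016 0 .03;.0003 0 -.0016 0 .03;.0003 0 -.0016 0 .03;.0003 0 -.0016 0 .03;.0003 0 -.0016 0 .03;.0003 0 -.0016 0 .03;.0003 0 -.0016 0 .03;.0003 0 -.0016 0 .03' 40
python3 steer.py '0 0 0 0 .03;0 0 0 0 .03;0 0 0 0 .03;0 0 0 0 .03;0 0 0 0 .03;0 0 0 0 .03'
python3 -c "
from h import *
o=env.get_obs();print(o['tool_pos'])"
python3 steer.py '0 0 -.01 0 .03;0 0 -.03 0 .03;0 0 -.055 0 .03;0 0 -.08 0 .03;0 0 -.1 0 .03;0 0 -.11 0 .03;0 0 -.11 0 .03;0 0 -.11 0 .03'
cat > chk.py <<'E'
from h import *
import sys
f=sys.argv[1]; w=snap('wrist',f); g=cv2.cvtColor(w,cv2.COLOR_BGR2GRAY); p=env.get_obs()['tool_pos'];h=float(sys.argv[2])
print('t',round(env.get_obs()['time_s'],2),'tcp',p.round(4),'level rows would be',[round(proj(f,p+[0,.022,z])[1],1) for z in (.034-h,-h)])
print('col248 from 190',g[190:250,248].tolist())
E
python3 chk.py w10 .0275
```

```text
time_s: 15.17
tool_pos: [0.5037, 0.3891, 0.0272]
tool_rot: [180.0, 0.0, 89.6]
force: [-0.5, -0.2, 0.6]
grip_width: 0.0417
grasp_force: 0.0
time_s: 15.67
tool_pos: [0.5037, 0.3892, 0.0272]
tool_rot: [180.0, -0.0, 89.6]
force: [-0.4, 1.1, 0.2]
grip_width: 0.0377
grasp_force: 40.0
[0.50368776 0.38917057 0.02717946]
time_s: 16.33
tool_pos: [0.5036, 0.3892, 0.1372]
tool_rot: [180.0, -0.0, 89.6]
force: [-0.1, 0.4, -1.0]
grip_width: 0.0378
grasp_force: 40.0
t 16.38 tcp [0.503  0.3887 0.136 ] level rows would be [np.float64(219.2), np.float64(200.3)]
col248 from 190 [141, 137, 142, 140, 142, 145, 148, 143, 147, 146, 151, 132, 89, 90, 99, 93, 92, 94, 94, 95, 92, 101, 94, 98, 97, 97, 99, 83, 119, 211, 245, 250, 252, 253, 253, 252, 253, 253, 253, 252, 253, 252, 253, 252, 253, 252, 252, 253, 252, 253, 253, 253, 253, 252, 252, 252, 252, 252, 252, 252]
```

It is level and held (edges at rows 201.5/218.6, expected 200.3/219.2). Now a smooth transit.

```bash
python3 steer.py '-.015 .003 0 0 .03;-.04 .008 0 0 .03;-.07 .014 0 0 .03;-.1 .019 0 0 .03;-.13 .024 0 0 .03;-.16 .03 0 0 .03;-.19 .035 0 0 .03;-.22 .041 0 0 .03'
python3 steer.py '-.03 .005 0 0 .03;-.06 .011 0 0 .03;-.09 .016 0 0 .03;-.115 .021 0 0 .03;-.135 .024 0 0 .03;-.15 .027 0 0 .03;-.157 .028 0 0 .03;-.16 .028 0 0 .03'
python3 steer.py '0 0 0 0 .03;0 0 0 0 .03;0 0 0 0 .03;0 0 0 0 .03'
python3 chk.py w11 .0272
python3 -c "
from h import *
go([.5692,.0092,.075],89.6)"
```

```text
time_s: 17.05
tool_pos: [0.542, 0.1656, 0.1356]
tool_rot: [-179.8, 0.1, 89.6]
force: [1.0, 0.3, -0.6]
grip_width: 0.0376
grasp_force: 40.0
time_s: 17.72
tool_pos: [0.569, 0.0061, 0.136]
tool_rot: [-179.9, 0.1, 89.4]
force: [0.0, 1.0, -1.6]
grip_width: 0.0376
grasp_force: 40.0
time_s: 18.05
tool_pos: [0.5699, 0.0101, 0.137]
tool_rot: [-180.0, -0.0, 89.7]
force: [-0.2, 0.4, -0.9]
grip_width: 0.038
grasp_force: 40.0
t 18.1 tcp [0.5699 0.0099 0.1371] level rows would be [np.float64(219.8), np.float64(200.7)]
col248 from 190 [234, 234, 236, 237, 234, 232, 234, 236, 235, 240, 247, 207, 69, 84, 85, 86, 84, 86, 89, 85, 86, 86, 87, 88, 85, 86, 86, 81, 117, 197, 238, 245, 248, 250, 250, 249, 249, 249, 250, 249, 250, 249, 250, 250, 250, 250, 249, 250, 250, 250, 249, 250, 249, 250, 250, 249, 250, 250, 250, 249]
t 18.1 delta [-0.0007 -0.0007  0.0621] turn 0.11 j7 1.3
```

```bash
python3 steer.py '-.0007 -.0007 .015 .1 .03;-.0007 -.0007 .03 .1 .03;-.0007 -.0007 .045 .1 .03;-.0007 -.0007 .056 .1 .03;-.0007 -.0007 .06 .1 .03;-.0007 -.0007 .06 .1 .03;-.0007 -.0007 .06 .1 .03'
python3 - <<'E'
from h import *
w=snap('wrist','w12'); go([.5692,.0092,.05],89.6)
g=cv2.GaussianBlur(cv2.cvtColor(w,cv2.COLOR_BGR2GRAY),(1,3),0).astype(float)
def edges(a,off,k):
    d=np.diff(a); r=[]
    for i in range(1,len(d)-1):
        if abs(d[i])>=k and abs(d[i])>=abs(d[i-1]) and abs(d[i])>abs(d[i+1]):
            n=abs(d[i-1:i+2]); r.append((round(float(i-1+(n*[0,1,2]).sum()/n.sum())+.5+off,1),int(d[i])))
    return r
for r in (165,172,180,188,206,212,225,232): print(r,edges(g[r,190:320],190,25))
for c in (230,250,270): print(c,edges(g[130:240,c],130,20))
E
```

```text
time_s: 18.68
tool_pos: [0.5696, 0.0082, 0.0775]
tool_rot: [180.0, -0.0, 89.5]
force: [0.8, -0.3, -0.5]
grip_width: 0.0379
grasp_force: 40.0
t 18.73 delta [ 0.0011 -0.0008  0.0279] turn -0.09 j7 2.8
165 [(209.7, -106), (295.4, 59)]
172 [(209.6, -85), (295.3, 65)]
180 [(210.7, -104), (295.4, 70)]
188 [(210.5, -82), (294.2, 56)]
206 [(224.3, -124), (282.0, 86)]
212 [(222.5, -116), (283.7, 93)]
225 [(209.9, -130), (216.8, 44), (220.2, 126), (286.5, -196), (289.8, -41), (296.3, 128)]
232 [(207.4, -171), (220.1, 136), (286.3, -194), (299.2, 127), (317.5, -97)]
230 [(140.7, -25), (143.3, 66), (156.5, -84), (161.6, 45), (192.2, 37), (201.3, -75), (218.5, 62)]
250 [(140.5, -25), (142.9, 60), (156.5, -87), (161.5, 47), (191.7, 33), (201.3, -74), (218.5, 59)]
270 [(140.4, -27), (142.9, 62), (156.4, -93), (161.5, 49), (191.7, 34), (201.3, -72), (218.5, 62)]
```

```bash
python3 - <<'E'
from h import *
f='w12'; z=env.get_obs()['tool_pos'][2]
print('fixture y:',[round(float(a),4) for a in (onz(f,250,142.9,.014)[1]-.055,onz(f,250,161.5,.04)[1]-.045,onz(f,250,191.7,.04)[1]-.023)])
print('charger y:',[round(float(a),4) for a in (onz(f,250,201.3,z-.0272)[1]-.022,onz(f,250,218.5,z+.0068)[1]-.022)], env.get_obs()['tool_pos'])
print('x fixture',[(onz(f,(a+b)/2,r,zz)[0]).round(4) for a,b,r,zz in ((209.65,295.35,168,.04),(210.6,294.9,184,.04))],'x charger',[(onz(f,(a+b)/2,r,zz)[0]).round(4) for a,b,r,zz in ((224.3,282,206,z-.02),(220.15,286.4,228,z+.0068))])
E
```

```text
fixture y: [0.0099, 0.01, 0.0103]
charger y: [0.0076, 0.0089] [0.5699692  0.0081241  0.07793528]
x fixture [np.float64(0.571), np.float64(0.5711)] x charger [np.float64(0.5713), np.float64(0.5713)]
```

```bash
python3 steer.py '.0014 -.0004 .005 0 .03;.0014 -.0004 .01 0 .03;.0014 -.0004 .014 0 .03;.0014 -.0004 .0165 0 .03;.0014 -.0004 .018 0 .03;.0014 -.0004 .018 0 .03;.0014 -.0004 .018 0 .03;.0014 -.0004 .018 0 .03'
python3 steer.py '0 0 0 0 .03;0 0 0 0 .03;0 0 0 0 .03'
cat > al.py <<'E'
from h import *
import sys
f=sys.argv[1]
w=snap('wrist',f); o=env.get_obs(); p=o['tool_pos']; z=p[2]
g=cv2.GaussianBlur(cv2.cvtColor(w,cv2.COLOR_BGR2GRAY),(1,3),0).astype(float)
def edges(a,off,k):
    d=np.diff(a); r=[]
    for i in range(1,len(d)-1):
        if abs(d[i])>=k and abs(d[i])>=abs(d[i-1]) and abs(d[i])>abs(d[i+1]):
            n=abs(d[i-1:i+2]); r.append((round(float(i-1+(n*[0,1,2]).sum()/n.sum())+.5+off,1),int(d[i])))
    return r
print(round(o['time_s'],2),p.round(4),o['tool_rot'].round(2),o['force'].round(1))
for c in (230,250,270): print(c,edges(g[130:245,c],130,18))
for r in (175,185,195,225,232): print(r,edges(g[r,185:325],185,25))
E
python3 al.py w13
```

```text
time_s: 19.4
tool_pos: [0.5691, 0.0094, 0.0593]
tool_rot: [180.0, -0.0, 89.5]
force: [-0.5, -0.4, -1.1]
grip_width: 0.0375
grasp_force: 40.0
time_s: 19.65
tool_pos: [0.5691, 0.0094, 0.0593]
tool_rot: [180.0, -0.0, 89.5]
force: [0.2, 0.2, -0.8]
grip_width: 0.0376
grasp_force: 40.0
19.7 [0.569  0.0094 0.0593] [ 1.7999e+02 -1.0000e-02  8.9500e+01] [ 0.2 -0.4 -1.6]
230 [(145.5, -26), (147.8, 68), (162.3, -94), (168.5, 48), (201.3, -49), (218.5, 62)]
250 [(145.5, -28), (147.7, 70), (162.2, -77), (168.6, 48), (201.3, -45), (218.6, 64)]
270 [(144.8, -24), (147.5, 67), (162.2, -77), (168.5, 47), (201.3, -43), (218.6, 62)]
175 [(206.7, -109), (300.4, 54)]
185 [(206.7, -109), (300.5, 81)]
195 [(207.7, -109), (299.8, 43)]
225 [(210.0, -127), (216.8, 47), (220.2, 129), (286.5, -192), (289.8, -45), (296.2, 132)]
232 [(207.4, -167), (220.1, 137), (286.3, -191), (299.2, 127)]
```

```bash
python3 - <<'E'
from h import *
f='w13'; z=.0593
print([round(float(a),4) for a in (onz(f,250,147.7,.014)[1]-.055,onz(f,250,168.5,.04)[1]-.045,onz(f,250,201.3,z-.0272)[1]-.022,onz(f,250,218.5,z+.0068)[1]-.022)])
E
python3 steer.py '.0002 .0002 .003 0 .03;.0002 .0002 .006 0 .03;.0002 .0002 .009 0 .03;.0002 .0002 .012 0 .03;.0002 .0002 .014 0 .03;.0002 .0002 .016 0 .03;.0002 .0002 .017 0 .03;.0002 .0002 .017 0 .03'
```

```text
[0.0097, 0.01, 0.0088, 0.01]
time_s: 20.37
tool_pos: [0.569, 0.0096, 0.0419]
tool_rot: [-180.0, 0.0, 89.5]
force: [-1.1, -0.2, -0.4]
grip_width: 0.0379
grasp_force: 40.0
```

```bash
python3 steer.py '0 0 .001 0 .03;0 0 .002 0 .03;0 0 .003 0 .03;0 0 .004 0 .03;0 0 .0045 0 .03;0 0 .0045 0 .03'
python3 al.py w14
```

```text
time_s: 20.87
tool_pos: [0.5691, 0.0096, 0.0375]
tool_rot: [-180.0, -0.0, 89.5]
force: [-0.5, 0.3, -0.7]
grip_width: 0.0381
grasp_force: 40.0
20.92 [0.5691 0.0096 0.0376] [-180.    -0.    89.5] [-0.4 -0.6 -1.4]
230 [(149.2, -30), (152.3, 64), (168.5, -86), (176.6, 45), (213.2, -34), (218.6, 62)]
250 [(149.2, -32), (152.2, 64), (168.3, -94), (176.6, 44), (213.2, -37), (218.6, 61)]
270 [(149.1, -32), (152.3, 66), (168.4, -92), (176.6, 44), (213.2, -35), (218.6, 62)]
175 [(202.4, -100), (304.6, 94)]
185 [(199.6, -110), (307.3, 78)]
195 [(200.6, -104), (306.5, 47)]
225 [(210.0, -127), (216.7, 49), (220.2, 122), (286.5, -191), (289.8, -38), (296.3, 129)]
232 [(207.4, -174), (220.1, 133), (286.2, -185), (299.2, 126)]
```

It is entering the recess freely: bottom at about 10 mm, no contact force, still level (top edge at row 218.6). I'll lower it to the floor.

```bash
python3 steer.py '0 0 .001 0 .03;0 0 .002 0 .03;0 0 .003 0 .03;0 0 .004 0 .03;0 0 .0046 0 .03;0 0 .0046 0 .03'
```

```text
time_s: 21.42
tool_pos: [0.5691, 0.0096, 0.0331]
tool_rot: [-180.0, -0.0, 89.5]
force: [-0.1, -0.1, -0.1]
grip_width: 0.0374
grasp_force: 40.0
```

```bash
python3 steer.py '0 0 .0004 0 .03;0 0 .0007 0 .03;0 0 .0007 0 .03'
python3 steer.py '0 0 0 0 .05;0 0 0 0 .05;0 0 0 0 .05;0 0 0 0 .06;0 0 0 0 .06;0 0 0 0 .06;0 0 0 0 .06;0 0 0 0 .06'
python3 al.py w15
```

```text
time_s: 21.67
tool_pos: [0.5691, 0.0096, 0.0331]
tool_rot: [-180.0, -0.0, 89.5]
force: [-2.7, 0.4, 6.2]
grip_width: 0.0378
grasp_force: 40.0
time_s: 22.33
tool_pos: [0.5691, 0.0096, 0.0323]
tool_rot: [180.0, -0.0, 89.5]
force: [0.2, -0.6, -0.6]
grip_width: 0.0593
grasp_force: 0.0
22.38 [0.5691 0.0096 0.0323] [180.   -0.   89.5] [-0.8 -0.7  0.7]
230 [(150.3, -32), (153.4, 68), (170.2, -75), (178.7, 38), (215.8, -37), (219.3, 58)]
250 [(150.2, -34), (153.4, 67), (170.2, -77), (178.7, 39), (216.2, -38), (219.3, 58)]
270 [(150.1, -31), (153.3, 66), (170.2, -76), (178.7, 38), (216.1, -35), (219.4, 60)]
175 [(202.3, -95), (304.4, 97)]
185 [(197.6, -111), (309.3, 67)]
195 [(198.6, -110), (308.4, 72)]
225 [(192.9, -117), (200.4, 48), (207.9, 92), (220.2, 78), (287.1, 92), (298.6, -150), (306.5, -67), (313.6, 114)]
232 [(189.2, -151), (208.1, 134), (220.2, 71), (285.6, -26), (287.3, 43), (298.5, -243), (317.3, 129)]
```

The charger is seated (floor reaction at 33.1 mm TCP height, level) and released. Next I rise, turn 90°, and go over the clamp.

```bash
python3 steer.py '0 0 -.01 0 .06;0 0 -.03 0 .06;0 0 -.06 0 .087;0 0 -.095 0 .087;0 0 -.13 0 .087;0 0 -.165 0 .087;0 0 -.19 0 .087;0 0 -.2 0 .087'
python3 meas.py w16 | head -1
python3 steer.py '-.01 0 0 7 .087;-.03 0 0 14 .087;-.05 0 0 21 .087;-.07 0 0 28 .087;-.09 0 0 35 .087;-.11 0 0 42 .087;-.13 0 0 49 .087;-.14 0 0 56 .087'
python3 -c "
from h import *
go([.5685,-.141,.2],0)"
```

```text
time_s: 23.05
tool_pos: [0.5711, 0.0094, 0.2379]
tool_rot: [179.6, -0.1, 89.5]
force: [0.7, -0.0, -0.4]
grip_width: 0.0852
grasp_force: 0.0
[  75   73   37   40 1135] centre (379.81610107421875, 113.81753540039062) size (45.049842834472656, 43.206729888916016) 80.80967712402344
time_s: 23.77
tool_pos: [0.5664, -0.1336, 0.2309]
tool_rot: [-180.0, 0.2, 33.0]
force: [-0.7, -0.0, 0.6]
grip_width: 0.0869
grasp_force: 0.0
t 23.77 delta [-0.0022  0.0074  0.0309] turn 32.95 j7 -40.5
```

```bash
python3 steer.py '-.0005 .0015 0 7 .087;-.001 .003 0 14 .087;-.0015 .0045 0 21 .087;-.002 .006 0 28 .087;-.0022 .0074 0 33 .087;-.0022 .0074 0 33 .087;-.0022 .0074 0 33 .087'
python3 - <<'E'
from h import *
go([.5685,-.141,.2],-.4); go([.5685,-.141,.127],-.4)
w=snap('wrist','w17'); g=cv2.cvtColor(w,cv2.COLOR_BGR2GRAY)
# predicted pixels: charger top corners, pad front, jaw front
for n,p in dict(ch=(.571,-.012,.04),ch2=(.571,.032,.04),pad=(.571,-.0366,.036),jaw=(.571,-.0525,.04),handle=(.5685,-.158,.156),roller=(.5685,-.122,.136)).items(): print(n,np.round(proj('w17',p),1))
E
```

```text
time_s: 24.35
tool_pos: [0.5695, -0.1376, 0.2311]
tool_rot: [-180.0, 0.1, 0.6]
force: [-0.4, 0.4, -0.2]
grip_width: 0.0869
grasp_force: 0.0
t 24.35 delta [-0.0009  0.0034  0.0311] turn 1.03 j7 -71.3
t 24.35 delta [-0.0008  0.0034  0.1041] turn 1.03 j7 -71.3
ch [154.9 176.4]
ch2 [120.7 176. ]
pad [174.9 175.9]
jaw [186.4 176.7]
handle [275.2 211. ]
roller [235.6 203.2]
```

```bash
python3 - <<'E'
from h import *
w=cv2.imread('pics/w17_raw.png'); g=cv2.cvtColor(w,cv2.COLOR_BGR2GRAY)
for r in (172,176,180): print(r,'c110..215',g[r,110:215].tolist())
for r in (203,211): print(r,g[r,215:300].tolist())
E
python3 steer.py '-.0008 .0034 .02 1 .087;-.0008 .0034 .045 1 .087;-.0008 .0034 .07 1 .087;-.0008 .0034 .09 1 .087;-.0008 .0034 .1 1 .087;-.0008 .0034 .104 1 .087;-.0008 .0034 .104 1 .087;-.0008 .0034 .104 1 .087'
```

```text
172 c110..215 [165, 168, 163, 161, 160, 161, 162, 166, 170, 161, 91, 131, 255, 251, 248, 248, 247, 247, 248, 248, 247, 247, 246, 248, 247, 247, 251, 235, 177, 255, 248, 247, 247, 247, 247, 248, 248, 246, 247, 247, 247, 248, 249, 249, 249, 188, 61, 75, 84, 80, 78, 80, 74, 137, 234, 233, 227, 228, 230, 227, 228, 230, 230, 232, 233, 228, 237, 232, 0, 16, 30, 23, 6, 44, 105, 101, 125, 139, 137, 104, 59, 74, 76, 75, 72, 69, 80, 77, 37, 85, 206, 191, 188, 182, 182, 182, 176, 181, 184, 184, 183, 179, 177, 159, 163]
176 c110..215 [164, 164, 166, 164, 160, 158, 163, 162, 170, 175, 151, 55, 188, 255, 250, 247, 248, 247, 248, 247, 247, 248, 248, 247, 247, 248, 250, 245, 192, 242, 250, 248, 247, 247, 247, 248, 248, 248, 247, 248, 247, 248, 248, 250, 253, 238, 56, 79, 82, 83, 80, 77, 65, 112, 215, 236, 227, 228, 232, 229, 227, 230, 231, 231, 234, 232, 233, 225, 46, 17, 27, 19, 35, 116, 187, 176, 168, 172, 179, 165, 59, 70, 73, 71, 73, 72, 73, 75, 50, 69, 193, 182, 178, 180, 175, 179, 179, 177, 180, 181, 175, 180, 176, 178, 178]
180 c110..215 [166, 164, 164, 164, 161, 163, 161, 163, 167, 174, 160,
[... 626 characters left out ...]
, 20, 21, 16, 9, 5, 8, 0, 2, 8, 15, 15, 18, 22, 30, 29, 27, 30, 31, 30, 31, 30, 31, 32, 29, 27, 21, 18, 4, 11, 21, 77, 141, 153, 146, 147, 148, 145, 147, 147, 148, 148, 147]
211 [138, 139, 133, 130, 132, 132, 132, 132, 131, 129, 132, 130, 130, 142, 125, 18, 1, 25, 17, 22, 27, 23, 24, 26, 20, 22, 13, 10, 36, 114, 146, 141, 140, 138, 142, 142, 144, 145, 143, 144, 145, 144, 143, 143, 147, 147, 146, 148, 154, 142, 0, 8, 15, 17, 22, 20, 25, 29, 29, 26, 28, 28, 24, 26, 24, 27, 26, 23, 16, 8, 76, 162, 150, 149, 149, 148, 152, 151, 146, 147, 152, 149, 149, 149, 149]
time_s: 25.07
tool_pos: [0.57, -0.1414, 0.1293]
tool_rot: [180.0, -0.1, -0.5]
force: [0.6, 0.2, 0.3]
grip_width: 0.087
grasp_force: 0.0
```

The camera confirms the charger sits in the nest (121.5–155.5, seam at 138; predicted 120.7–154.9). The pad front is at column 178, which makes the gap about 27.5 mm. Handle and roller are where predicted, so I close towards them.

```bash
python3 steer.py '0 0 .001 0 .054;0 0 .001 0 .054;0 0 .001 0 .054;0 0 .001 0 .054;0 0 .001 0 .054;0 0 .001 0 .054;0 0 .001 0 .054' 12
python3 steer.py '0 0 0 0 .052;0 .0005 0 0 .05;0 .0015 0 0 .048;0 .0025 0 0 .046;0 .0035 0 0 .044;0 .0035 0 0 .044'
```

```text
time_s: 25.65
tool_pos: [0.5694, -0.1412, 0.1274]
tool_rot: [-180.0, -0.0, -0.5]
force: [0.1, -0.1, -1.1]
grip_width: 0.0556
grasp_force: 0.0
time_s: 26.15
tool_pos: [0.5696, -0.1439, 0.1276]
tool_rot: [-179.9, -0.0, -0.5]
force: [-0.4, 3.7, 4.5]
grip_width: 0.0446
grasp_force: 3.7
```

```bash
python3 steer.py '0 .001 0 0 .042;0 .002 0 0 .04;0 .003 0 0 .038;0 .004 0 0 .0365;0 .004 0 0 .0365;0 .004 0 0 .0365'
cat > pad.py <<'E'
from h import *
import sys
f=sys.argv[1]
w=snap('wrist',f); o=env.get_obs(); p=o['tool_pos']
print(round(o['time_s'],2),p.round(4),'F',o['force'].round(1),'w',o['grip_width'].round(4),'g',o['grasp_force'].round(1))
g=cv2.cvtColor(w,cv2.COLOR_BGR2GRAY)
u0,v0=proj(f,(.571,-.012,.038)); u1,_=proj(f,(.571,-.066,.038)); r=int(round(v0)); a=int(u0)-6;b=int(u1)+12
print('pred charger edge',round(u0,1),'row',r,'col0',a,'px/mm',round((u1-u0)/54,3))
for rr in (r-3,r,r+3): print(rr,g[rr,a:b].tolist())
E
python3 pad.py w18
```

```text
time_s: 26.65
tool_pos: [0.5697, -0.1486, 0.1275]
tool_rot: [-180.0, -0.0, -0.5]
force: [-0.2, 3.2, 4.5]
grip_width: 0.0369
grasp_force: 2.3Traceback (most recent call last):
  File "pad.py", line 5, in <module>
    print(round(o['time_s'],2),p.round(4),'F',o['force'].round(1),'w',o['grip_width'].round(4),'g',o['grasp_force'].round(1))
                                                                      ^^^^^^^^^^^^^^^^^^^^^
AttributeError: 'float' object has no attribute 'round'
```

```bash
sed -i "s/o\['grip_width'\].round(4)/round(o['grip_width'],4)/; s/o\['grasp_force'\].round(1)/round(o['grasp_force'],1)/" pad.py; python3 pad.py w18
```

```text
26.75 [ 0.5696 -0.1486  0.1275] F [0.3 4.1 2.9] w 0.0367 g 2.3
pred charger edge 105.0 row 204 col0 99 px/mm 1.076
201 [252, 253, 253, 253, 252, 186, 76, 91, 97, 95, 93, 91, 97, 95, 91, 90, 93, 90, 88, 91, 77, 108, 208, 248, 241, 239, 243, 251, 123, 9, 26, 28, 25, 27, 18, 1, 109, 199, 183, 182, 183, 183, 188, 180, 83, 78, 82, 82, 83, 82, 83, 76, 85, 84, 89, 81, 50, 9, 73, 179, 202, 194, 192, 193, 190, 190, 193, 189, 187, 192, 193, 193, 191, 191, 194, 192]
204 [252, 252, 253, 253, 253, 247, 128, 82, 93, 96, 93, 88, 94, 91, 89, 91, 92, 91, 91, 88, 88, 80, 151, 247, 244, 239, 238, 251, 255, 0, 21, 27, 35, 33, 25, 0, 71, 185, 200, 194, 191, 192, 191, 188, 132, 71, 81, 84, 84, 77, 86, 79, 81, 85, 90, 85, 68, 21, 22, 115, 211, 195, 194, 191, 192, 194, 198, 197, 195, 194, 194, 195, 196, 195, 194, 195]
207 [252, 252, 253, 253, 253, 250, 187, 77, 92, 96, 93, 92, 93, 95, 94, 92, 88, 89, 93, 94, 88, 79, 109, 211, 248, 240, 239, 245, 252, 124, 10, 20, 30, 34, 31, 18, 0, 0, 22, 85, 109, 109, 104, 133, 144, 58, 81, 80, 81, 81, 85, 80, 79, 87, 87, 86, 77, 32, 8, 94, 206, 192, 189, 186, 192, 187, 193, 189, 189, 187, 188, 191, 187, 188, 188, 191]
```

```bash
python3 -c "
from h import *
a=onz('w18',104.9,204,.04);b=onz('w18',127.6,204,.036);c=onz('w18',143.2,204,.04);print(a,b,c)"
python3 steer.py '0 -.003 0 0 .043;0 -.006 0 0 .049;0 -.0085 0 0 .055;0 -.0085 0 0 .056;0 -.0085 0 0 .056;0 -.0085 0 0 .056'
python3 pad.py w19
python3 steer.py '0 .001 0 0 .052;0 .0025 0 0 .049;0 .004 0 0 .046;0 .0055 0 0 .043;0 .007 0 0 .04;0 .0085 0 0 .0365;0 .0085 0 0 .0365;0 .0085 0 0 .0365'
python3 pad.py w20
```

```text
[ 0.57211032 -0.01313777  0.04      ] [ 0.57058459 -0.03202073  0.036     ] [ 0.57181129 -0.04836356  0.04      ]
time_s: 27.25
tool_pos: [0.5687, -0.1406, 0.127]
tool_rot: [180.0, 0.1, -0.5]
force: [-0.7, 0.4, 0.2]
grip_width: 0.055
grasp_force: 0.0
27.3 [ 0.5689 -0.1405  0.1271] F [ 0.8 -0.9 -0.6] w 0.0553 g 0.0
pred charger edge 113.1 row 204 col0 107 px/mm 1.081
201 [252, 252, 252, 253, 252, 221, 94, 86, 93, 95, 97, 94, 91, 89, 91, 92, 90, 89, 92, 81, 81, 152, 246, 243, 237, 237, 242, 249, 193, 0, 27, 32, 26, 28, 20, 4, 90, 201, 182, 181, 182, 184, 186, 176, 96, 72, 83, 81, 80, 83, 83, 81, 80, 83, 88, 84, 73, 17, 37, 123, 206, 194, 193, 189, 190, 191, 191, 193, 192, 190, 191, 195, 191, 192, 190, 193]
204 [252, 252, 252, 252, 253, 252, 156, 79, 92, 88, 95, 93, 94, 90, 91, 94, 91, 92, 89, 87, 82, 102, 210, 247, 240, 238, 239, 248, 254, 25, 16, 27, 32, 34, 27, 3, 16, 97, 171, 159, 159, 159, 158, 181, 169, 51, 84, 81, 76, 86, 82, 78, 78, 83, 85, 85, 79, 33, 12, 99, 208, 192, 188, 190, 192, 191, 188, 189, 190, 190, 188, 191, 190, 187, 193, 190]
207 [252, 252, 252, 252, 253, 251, 218, 
[... 898 characters left out ...]
 196, 192]
204 [252, 252, 253, 252, 253, 251, 160, 76, 92, 92, 88, 88, 90, 89, 95, 93, 93, 90, 93, 80, 34, 28, 34, 28, 25, 25, 2, 20, 109, 206, 194, 191, 194, 195, 185, 125, 68, 85, 89, 73, 80, 80, 79, 84, 82, 92, 85, 77, 16, 2, 97, 218, 196, 189, 192, 193, 190, 194, 191, 193, 194, 192, 191, 192, 195, 195, 195, 191, 195, 194, 194, 197, 194, 195, 197, 193]
207 [252, 252, 252, 252, 254, 252, 220, 90, 89, 95, 94, 94, 93, 93, 95, 89, 89, 89, 93, 89, 57, 24, 26, 34, 25, 33, 26, 5, 6, 1, 55, 136, 124, 123, 141, 167, 70, 76, 84, 78, 80, 86, 82, 81, 85, 86, 85, 82, 40, 17, 53, 151, 200, 189, 190, 190, 189, 189, 191, 187, 185, 188, 188, 189, 189, 191, 189, 188, 188, 188, 191, 187, 190, 191, 189, 194]
```

The gap goes 28 → 18.9 → about 10 mm, roughly 8.6 mm per stroke. Third stroke next.

```bash

python3 steer.py '0 -.003 0 0 .043;0 -.006 0 0 .049;0 -.0085 0 0 .055;0 -.0085 0 0 .056;0 -.0085 0 0 .056;0 -.0085 0 0 .056'
python3 steer.py '0 .001 0 0 .052;0 .0025 0 0 .049;0 .004 0 0 .046;0 .0055 0 0 .043;0 .007 0 0 .04;0 .0085 0 0 .0365;0 .0085 0 0 .0365;0 .0085 0 0 .0365'
python3 pad.py w21
```

```text
time_s: 28.52
tool_pos: [0.5688, -0.1402, 0.1269]
tool_rot: [180.0, 0.1, -0.5]
force: [0.3, 0.0, 1.2]
grip_width: 0.0554
grasp_force: 0.0
time_s: 29.18
tool_pos: [0.5696, -0.1478, 0.1277]
tool_rot: [-179.9, -0.0, -0.5]
force: [-0.6, 4.7, 3.8]
grip_width: 0.0371
grasp_force: 2.5
29.23 [ 0.5697 -0.1479  0.1276] F [0.8 4.3 3.6] w 0.037 g 2.4
pred charger edge 106.2 row 204 col0 100 px/mm 1.075
201 [252, 252, 253, 253, 252, 211, 83, 92, 97, 91, 61, 20, 31, 32, 31, 33, 27, 1, 59, 162, 191, 182, 180, 185, 191, 177, 71, 81, 85, 82, 86, 84, 81, 76, 80, 84, 84, 78, 46, 15, 27, 125, 204, 192, 191, 189, 191, 189, 192, 190, 189, 193, 193, 189, 187, 194, 192, 190, 191, 193, 190, 194, 194, 192, 193, 194, 191, 192, 193, 193, 193, 193, 196, 193, 191, 197]
204 [252, 252, 253, 253, 253, 250, 152, 79, 92, 96, 92, 29, 26, 32, 35, 29, 27, 3, 15, 117, 206, 195, 194, 191, 196, 185, 117, 75, 85, 83, 85, 81, 83, 77, 84, 83, 89, 79, 65, 20, 9, 95, 212, 195, 194, 194, 190, 192, 192, 197, 189, 192, 190, 194, 195, 193, 197, 190, 190, 194, 190, 196, 195, 194, 192, 196, 192, 195, 195, 194, 194, 193, 196, 194, 192, 194]
207 [252, 252, 252, 253, 254, 252, 214, 89, 89, 94, 92, 54, 27, 25, 33, 30, 33, 22, 10, 6, 2, 54, 133, 126, 126, 132, 118, 70, 81, 83, 78, 84, 85, 81, 80, 86, 84, 85, 79, 38, 13, 50, 148, 199, 191, 184, 189, 189, 190, 188, 190, 186, 188, 189, 189, 187, 188, 189, 187, 192, 189, 190, 191, 191, 185, 188, 191, 190, 193, 191, 194, 189, 187, 194, 193, 190]
```

The gap left is about 2.2 mm. The last stroke must stop short: target jaw front 11 mm from the charger and about 10–11 N at the roller.

```bash

python3 steer.py '0 -.003 0 0 .043;0 -.006 0 0 .049;0 -.0085 0 0 .055;0 -.0085 0 0 .056;0 -.0085 0 0 .056;0 -.0085 0 0 .056'
python3 steer.py '0 .001 0 0 .052;0 .0025 0 0 .049;0 .004 0 0 .046;0 .005 0 0 .044;0 .0055 0 0 .043;0 .0055 0 0 .043;0 .0055 0 0 .043'
cat >> pad.py <<'E'
rr=[]
for q in range(r-3,r+2):
    x=g[q].astype(float)
    # charger edge: first crossing below 165 after a; jaw edge: last crossing from bright(>130) to <105 before the jaw's dark block
    i=a
    while x[i]>165: i+=1
    ce=i-1+(x[i-1]-165)/(x[i-1]-x[i])
    k=None
    for j in range(i+5,b):
        if x[j]>=130 and x[j+1]<130 and (x[j+3:j+9]<100).all() and (x[j+3:j+9]>60).all(): k=j+(x[j]-130)/(x[j]-x[j+1])
    if k: rr.append((onz(f,ce,q,.04)-onz(f,k,q,.04))[1]*1000)
print('jaw-charger mm',np.round(rr,2))
E
python3 pad.py w22 | grep -v '\['; python3 pad.py w23|tail -3
```

```text
time_s: 29.73
tool_pos: [0.5689, -0.1403, 0.127]
tool_rot: [180.0, 0.1, -0.5]
force: [0.2, 0.7, 0.5]
grip_width: 0.055
grasp_force: 0.0
time_s: 30.32
tool_pos: [0.5695, -0.1447, 0.1276]
tool_rot: [-179.9, -0.0, -0.5]
force: [-0.6, 4.4, 3.5]
grip_width: 0.0437
grasp_force: 3.9
pred charger edge 109.5 row 204 col0 103 px/mm 1.075
204 [252, 252, 253, 253, 252, 156, 84, 87, 15, 27, 34, 27, 36, 27, 0, 22, 110, 202, 189, 193, 195, 167, 66, 77, 82, 85, 80, 81, 81, 81, 83, 85, 86, 76, 35, 15, 53, 150, 203, 193, 192, 191, 190, 191, 191, 192, 194, 190, 190, 193, 195, 194, 194, 188, 191, 190, 193, 196, 190, 193, 193, 196, 189, 191, 193, 194, 191, 193, 191, 193, 193, 191, 192, 187, 195, 194]
207 [252, 252, 252, 253, 252, 221, 95, 86, 48, 30, 28, 29, 29, 28, 16, 0, 6, 5, 66, 154, 152, 143, 95, 76, 86, 84, 80, 85, 78, 81, 81, 83, 82, 76, 54, 14, 23, 104, 206, 192, 189, 190, 189, 190, 188, 189, 187, 187, 185, 191, 186, 189, 187, 188, 189, 190, 191, 187, 190, 190, 189, 186, 189, 191, 195, 188, 189, 188, 187, 192, 188, 194, 190, 188, 190, 188]
jaw-charger mm [14.92 14.99 15.18 15.17]
```

```bash

python3 steer.py '0 .0005 0 0 .042;0 .001 0 0 .041;0 .0015 0 0 .04;0 .002 0 0 .039;0 .002 0 0 .039;0 .002 0 0 .039' 20
python3 pad.py w24 | sed -n '1p;4p;6p'
```

```text
time_s: 30.92
tool_pos: [0.5696, -0.1467, 0.1277]
tool_rot: [-179.9, -0.0, -0.5]
force: [-1.8, 4.7, 3.7]
grip_width: 0.0393
grasp_force: 4.6
30.97 [ 0.5696 -0.1468  0.1277] F [-0.6  5.3  4.4] w 0.0393 g 4.7
204 [252, 252, 253, 253, 250, 147, 78, 75, 23, 25, 29, 27, 32, 25, 0, 13, 109, 204, 197, 187, 119, 74, 84, 84, 80, 82, 80, 82, 80, 86, 87, 83, 58, 22, 11, 96, 213, 191, 193, 192, 192, 191, 194, 191, 191, 191, 194, 192, 191, 195, 193, 191, 191, 194, 195, 195, 192, 189, 194, 196, 197, 192, 195, 195, 195, 194, 193, 195, 195, 195, 192, 196, 193, 194, 195, 195]
jaw-charger mm [13.88 13.75 13.83 13.83 12.79]
```

```bash

python3 steer.py '0 .0005 0 0 .038;0 .001 0 0 .037;0 .0015 0 0 .0365;0 .0015 0 0 .0365;0 .0015 0 0 .0365'
python3 pad.py w25 | sed -n '1p;4p;6p'
```

```text
time_s: 31.38
tool_pos: [0.5696, -0.148, 0.1277]
tool_rot: [-179.9, -0.0, -0.5]
force: [-1.1, 5.6, 5.5]
grip_width: 0.0368
grasp_force: 4.1
31.43 [ 0.5696 -0.148   0.1277] F [-0.5  5.9  4.3] w 0.0367 g 4.1
204 [252, 252, 252, 253, 252, 227, 103, 87, 50, 24, 28, 27, 30, 23, 16, 2, 70, 182, 202, 185, 115, 72, 82, 83, 81, 82, 81, 81, 79, 83, 84, 85, 70, 25, 12, 81, 194, 196, 193, 193, 191, 193, 192, 191, 196, 191, 195, 192, 193, 192, 193, 189, 190, 195, 194, 195, 193, 194, 197, 194, 190, 193, 190, 194, 194, 195, 193, 194, 192, 196, 195, 194, 195, 195, 195, 196]
jaw-charger mm [13.28 13.29 13.34 13.17 12.32]
```

The pad presses about 2–2.7 mm at the end of this stroke. I need one more partial pump: release (it backs up to about 1 mm), then squeeze partway.

```bash

python3 steer.py '0 -.003 0 0 .043;0 -.006 0 0 .049;0 -.0085 0 0 .055;0 -.0085 0 0 .056;0 -.0085 0 0 .056;0 -.0085 0 0 .056'
python3 pad.py w26 | sed -n '1p;4p;6p'
python3 steer.py '0 .001 0 0 .052;0 .002 0 0 .05;0 .003 0 0 .048;0 .0035 0 0 .047;0 .0035 0 0 .047;0 .0035 0 0 .047'
python3 pad.py w27 | sed -n '1p;4p;6p'
```

```text
time_s: 31.93
tool_pos: [0.5691, -0.1412, 0.1271]
tool_rot: [180.0, 0.0, -0.5]
force: [0.6, 0.8, -0.9]
grip_width: 0.0553
grasp_force: 0.0
31.98 [ 0.5691 -0.1413  0.1272] F [-0.3 -0.1  0. ] w 0.0556 g 0.0
204 [252, 252, 253, 252, 249, 167, 79, 90, 22, 27, 32, 32, 33, 31, 0, 23, 102, 184, 193, 187, 187, 186, 130, 74, 80, 80, 81, 84, 81, 80, 80, 84, 88, 84, 71, 23, 14, 79, 191, 196, 191, 190, 191, 191, 189, 191, 191, 189, 189, 191, 189, 189, 193, 190, 189, 191, 194, 191, 195, 192, 190, 192, 192, 193, 194, 191, 192, 191, 190, 195, 191, 190, 191, 190, 191, 195]
jaw-charger mm [15.45 15.42 15.51 15.57]
time_s: 32.48
tool_pos: [0.5694, -0.1427, 0.1277]
tool_rot: [-179.9, 0.0, -0.5]
force: [-1.4, 4.4, 4.1]
grip_width: 0.0469
grasp_force: 5.7
32.53 [ 0.5695 -0.1427  0.1277] F [-1.2  5.1  4.2] w 0.0476 g 5.9
204 [252, 252, 252, 254, 252, 214, 86, 90, 40, 25, 31, 31, 28, 28, 10, 0, 67, 181, 192, 188, 179, 127, 71, 80, 82, 80, 81, 82, 76, 81, 79, 81, 86, 73, 21, 8, 95, 210, 193, 190, 196, 188, 190, 190, 189, 188, 192, 192, 191, 191, 189, 191, 192, 192, 193, 192, 193, 192, 193, 190, 194, 191, 190, 192, 192, 193, 191, 189, 188, 192, 194, 190, 190, 193, 193, 190]
jaw-charger mm [14.35 14.36 14.33 14.35]
```

```bash

python3 steer.py '0 .0007 0 0 .046;0 .0014 0 0 .045;0 .0021 0 0 .044;0 .0026 0 0 .043;0 .003 0 0 .043;0 .003 0 0 .043'
python3 pad.py w28 | sed -n '1p;4p;6p'
```

```text
time_s: 33.03
tool_pos: [0.5696, -0.1447, 0.1279]
tool_rot: [-179.8, 0.0, -0.4]
force: [-1.8, 7.1, 5.8]
grip_width: 0.0436
grasp_force: 6.0
33.08 [ 0.5696 -0.1447  0.1279] F [-2.1  6.2  5.9] w 0.0431 g 6.0
204 [252, 252, 253, 253, 252, 234, 101, 85, 49, 27, 30, 33, 27, 30, 17, 0, 72, 177, 199, 178, 71, 83, 79, 81, 75, 89, 83, 79, 88, 82, 83, 84, 42, 15, 38, 128, 207, 192, 188, 191, 191, 192, 194, 192, 192, 193, 190, 191, 191, 191, 188, 188, 191, 194, 192, 191, 191, 192, 192, 191, 192, 193, 189, 194, 193, 193, 193, 190, 195, 195, 191, 192, 194, 193, 194, 196]
jaw-charger mm [12.85 13.03 13.02 12.88]
```

```bash

python3 steer.py '0 .0008 0 0 .042;0 .0016 0 0 .041;0 .002 0 0 .0405;0 .002 0 0 .0405;0 .002 0 0 .0405;0 .002 0 0 .0405'
python3 pad.py w29 | sed -n '1p;4p;6p'
```

```text
time_s: 33.58
tool_pos: [0.5697, -0.1461, 0.1279]
tool_rot: [-179.7, 0.0, -0.4]
force: [-2.4, 7.9, 6.4]
grip_width: 0.0406
grasp_force: 5.2
33.63 [ 0.5697 -0.1461  0.128 ] F [-2.2  7.5  6.4] w 0.0409 g 5.2
204 [252, 252, 253, 253, 251, 197, 81, 92, 26, 27, 33, 33, 27, 32, 6, 7, 80, 180, 179, 70, 83, 83, 82, 84, 80, 81, 81, 82, 86, 88, 80, 42, 12, 24, 120, 211, 190, 191, 188, 189, 192, 189, 191, 190, 192, 189, 188, 192, 192, 195, 192, 191, 195, 189, 191, 190, 188, 194, 193, 191, 194, 194, 191, 192, 192, 191, 192, 196, 190, 194, 193, 188, 196, 193, 195, 193]
jaw-charger mm [12.18 12.42 12.32 12.19]
```

Against both the free state (15.4 px) and the 1 mm state, compression is now about 4.2 mm. I need about 0.8 mm more.

```bash

python3 steer.py '0 .0008 0 0 .04;0 .0014 0 0 .039;0 .002 0 0 .0385;0 .002 0 0 .0385;0 .002 0 0 .0385;0 .002 0 0 .0385'
python3 pad.py w30 | sed -n '1p;3,6p'
```

```text
time_s: 34.13
tool_pos: [0.5698, -0.1484, 0.1279]
tool_rot: [-179.8, -0.0, -0.4]
force: [-1.3, 8.2, 6.0]
grip_width: 0.0387
grasp_force: 3.7
34.18 [ 0.5698 -0.1484  0.1279] F [-1.3  7.3  6. ] w 0.0387 g 3.7
201 [252, 253, 253, 252, 183, 77, 87, 25, 27, 32, 30, 34, 25, 1, 8, 101, 204, 168, 63, 81, 81, 78, 83, 85, 84, 83, 84, 89, 83, 77, 20, 15, 32, 132, 204, 192, 187, 190, 195, 191, 191, 192, 192, 195, 188, 193, 191, 193, 194, 189, 192, 192, 192, 195, 194, 192, 192, 196, 189, 194, 194, 193, 194, 196, 191, 191, 195, 196, 195, 189, 193, 196, 197, 196, 193]
204 [252, 253, 253, 253, 246, 130, 83, 56, 24, 32, 31, 33, 29, 24, 0, 32, 134, 197, 102, 77, 80, 84, 83, 83, 78, 82, 82, 89, 85, 79, 54, 17, 17, 96, 211, 191, 191, 190, 192, 191, 194, 195, 195, 193, 190, 191, 193, 192, 193, 193, 191, 194, 192, 194, 192, 191, 197, 191, 191, 196, 194, 193, 193, 194, 193, 192, 195, 192, 196, 196, 190, 199, 195, 195, 196]
207 [252, 252, 253, 253, 252, 189, 79, 86, 20, 29, 28, 33, 32, 26, 9, 2, 5, 32, 80, 79, 86, 79, 81, 86, 82, 77, 86, 85, 83, 81, 70, 25, 10, 60, 168, 200, 188, 184, 187, 187, 189, 186, 192, 189, 190, 191, 189, 190, 187, 190, 192, 190, 189, 193, 186, 192, 193, 191, 191, 189, 189, 188, 190, 190, 190, 186, 190, 189, 194, 188, 192, 187, 193, 192, 194]
jaw-charger mm [12.16 12.05 11.98 12.03 11.46]
```

```bash
python3 - <<'E'
from h import *
for n in range(18,31):
    f='w%d'%n; g=cv2.cvtColor(cv2.imread(f'pics/{f}_raw.png'),cv2.COLOR_BGR2GRAY).astype(float)
    r=int(round(proj(f,(.571,-.012,.038))[1]))-1
    x=g[r-1:r+2].mean(0); u0=int(proj(f,(.571,-.012,.04))[0]); i=u0-8
    while x[i]>165: i+=1
    ce=i-1+(x[i-1]-165)/(x[i-1]-x[i]); k=None
    for j in range(i+5,i+70):
        if x[j]>=125 and x[j+1]<125 and (x[j+3:j+9]<100).all() and (x[j+3:j+9]>60).all(): k=j+(x[j]-125)/(x[j]-x[j+1])
    j=i-10
    while x[j]>215: j-=1
    # seam column
    s=i-8-np.argmin(x[i-8:i-30:-1])
    yc=lambda u:onz(f,u,r,.04)[1]*1000
    print(f,'charger near %.2f'%yc(ce),'jaw %.2f'%yc(k) if k else None,'seam %.1f'%yc(s))
f='w30';g=cv2.cvtColor(cv2.imread('pics/w30_raw.png'),cv2.COLOR_BGR2GRAY);print(g[203,35:112].tolist(),[round(proj(f,(.571,y,.04))[0],1) for y in (.055,.033,.031,-.012)])
E
```

```text
w18 charger near -12.96 jaw -48.17 seam 9.6
w19 charger near -12.86 jaw -48.15 seam 9.8
w20 charger near -12.92 jaw -39.78 seam 9.8
w21 charger near -12.93 jaw -31.33 seam 9.8
w22 charger near -11.80 jaw -27.00 seam 11.1
w23 charger near -11.78 jaw -27.00 seam 11.0
w24 charger near -11.81 jaw -25.65 seam 10.9
w25 charger near -11.85 jaw -25.17 seam 10.6
w26 charger near -11.75 jaw -27.31 seam 11.0
w27 charger near -11.82 jaw -26.20 seam 10.5
w28 charger near -11.85 jaw -24.86 seam 10.7
w29 charger near -11.86 jaw -24.20 seam 10.4
w30 charger near -11.87 jaw -23.93 seam 10.8
[181, 178, 180, 180, 184, 184, 179, 182, 180, 181, 182, 179, 179, 178, 175, 183, 176, 180, 183, 187, 182, 163, 159, 252, 255, 253, 252, 252, 252, 252, 252, 252, 252, 252, 252, 252, 252, 252, 252, 252, 252, 252, 253, 255, 255, 156, 250, 255, 252, 252, 252, 252, 252, 252, 252, 252, 252, 252, 252, 252, 252, 252, 252, 252, 252, 252, 253, 253, 251, 234, 109, 84, 50, 23, 31, 27, 29] [np.float64(32.8), np.float64(56.5), np.float64(58.6), np.float64(105.0)]
```

```bash

python3 steer.py '0 .0005 0 0 .0385;0 .001 0 0 .0385;0 .0015 0 0 .0385;0 .0015 0 0 .0385;0 .0015 0 0 .0385'
python3 pad.py w31 | sed -n '1p;6p'
python3 steer.py '0 0 0 0 .0375;0 0 0 0 .0365;0 0 0 0 .0365;0 0 0 0 .0365;0 0 0 0 .0365'
python3 pad.py w32 | sed -n '1p;6p'
```

```text
time_s: 34.6
tool_pos: [0.5699, -0.1489, 0.1279]
tool_rot: [-179.7, -0.0, -0.4]
force: [-2.7, 9.4, 6.5]
grip_width: 0.0386
grasp_force: 4.4
34.65 [ 0.5698 -0.1489  0.1279] F [-2.1  8.5  6.7] w 0.0382 g 4.4
jaw-charger mm [11.68 11.58 11.49 11.42]
time_s: 35.07
tool_pos: [0.5698, -0.1483, 0.1279]
tool_rot: [-179.7, 0.0, -0.3]
force: [-2.4, 9.7, 5.9]
grip_width: 0.0368
grasp_force: 5.0
35.12 [ 0.5699 -0.1483  0.1279] F [-1.7 10.3  5.9] w 0.0364 g 5.0
jaw-charger mm [11.06 10.78 11.41 11.14]
```

```bash

python3 steer.py '0 0 0 0 .0365;0 0 0 0 .0365;0 0 0 0 .0365;0 0 0 0 .0365;0 0 0 0 .0365;0 0 0 0 .0365;0 0 0 0 .0365;0 0 0 0 .0365'
python3 pad.py w33 | sed -n '1p;3,6p'
```

```text
time_s: 35.78
tool_pos: [0.5699, -0.1483, 0.1279]
tool_rot: [-179.7, 0.0, -0.3]
force: [-2.4, 10.4, 6.0]
grip_width: 0.0367
grasp_force: 5.0
35.83 [ 0.5699 -0.1483  0.1279] F [-1.7 10.1  7.3] w 0.0365 g 5.0
201 [252, 252, 253, 253, 240, 113, 86, 42, 25, 29, 38, 34, 36, 26, 3, 65, 158, 124, 74, 81, 79, 80, 84, 80, 78, 80, 83, 82, 81, 56, 22, 10, 100, 211, 194, 193, 191, 191, 192, 191, 195, 195, 193, 194, 191, 190, 190, 190, 191, 190, 193, 195, 194, 191, 193, 193, 196, 194, 194, 194, 194, 190, 192, 193, 198, 194, 190, 192, 197, 197, 195, 194, 196, 195, 194, 195]
204 [252, 252, 253, 253, 250, 172, 80, 84, 27, 26, 30, 29, 35, 26, 4, 26, 96, 136, 71, 83, 86, 81, 82, 80, 84, 83, 80, 85, 85, 81, 33, 17, 37, 134, 204, 195, 188, 186, 191, 190, 190, 194, 190, 195, 189, 192, 191, 192, 194, 192, 191, 193, 191, 193, 196, 196, 191, 192, 196, 192, 195, 193, 192, 193, 191, 196, 192, 193, 193, 193, 193, 195, 195, 191, 193, 194]
207 [252, 252, 252, 253, 252, 240, 110, 85, 47, 29, 28, 31, 38, 28, 24, 8, 2, 16, 59, 92, 80, 84, 83, 82, 76, 82, 80, 84, 85, 79, 51, 17, 15, 98, 207, 193, 185, 188, 190, 191, 191, 190, 187, 188, 191, 187, 188, 187, 186, 188, 187, 190, 189, 190, 187, 190, 189, 191, 189, 191, 192, 190, 191, 190, 193, 192, 192, 186, 192, 189, 190, 191, 191, 192, 190, 189]
jaw-charger mm [11.3  10.8  11.47 11.14]
```

Compression is steady at about 4.9 mm (pad-to-jaw gap 15.4 → 10.1 px) with about 10 N at the roller, and the charger is seated. Handing in.

```bash
python3 -c "
from cell import env
print(env.sign_off())"
```

```text
the job is handed in; nothing more can be done
None
```

I handed the job in at about 36 s with the charger fully down in the nest and released, and the trigger held squeezed at about 10 N with the pad's spring about half in (around 4.9 of 10 mm); on the first try the charger tipped in the grip and pressed on the fixture at up to 20 N, so I laid it flat on the bench and regrasped it, and I never took a final picture of the other items on the bench.

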